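Load the sloping inspection rack and shut its keeper

TASK

Get the sloping inspection rack ready for the next batch: swing its keeper bar right back, lift the steel dummy blank off the rails and lay it flat in the black tray, then lay every converter module in the taped area on the rack's two rails, side by side, heat sink up, connector end uphill, square to the rack and with the plain edge fully home against the low lip. When all are on, swing the keeper bar shut over their low edges into its detent, and leave the other things on the bench where they are.

Things in the scene. Friction and masses are not known exactly. Their poses are not given: they have to be found in the camera images.
- module1: power-converter module (2 to 4 are present; absent ones read None): green board 64 x 46 x 4 mm, finned aluminium heat sink 30 (x) x 28 (y) mm at its middle with top 24 mm above the underside, white connector 8 x 34 x 8 mm along the +x edge; 60 to 130 g. Origin: centre of the underside; x towards the connector, z out of the heat sink. Grip the heat sink's sides
- module2: power-converter module (2 to 4 are present; absent ones read None): green board 64 x 46 x 4 mm, finned aluminium heat sink 30 (x) x 28 (y) mm at its middle with top 24 mm above the underside, white connector 8 x 34 x 8 mm along the +x edge; 60 to 130 g. Origin: centre of the underside; x towards the connector, z out of the heat sink. Grip the heat sink's sides
- module3: power-converter module (2 to 4 are present; absent ones read None): green board 64 x 46 x 4 mm, finned aluminium heat sink 30 (x) x 28 (y) mm at its middle with top 24 mm above the underside, white connector 8 x 34 x 8 mm along the +x edge; 60 to 130 g. Origin: centre of the underside; x towards the connector, z out of the heat sink. Grip the heat sink's sides
- module4: power-converter module (2 to 4 are present; absent ones read None): green board 64 x 46 x 4 mm, finned aluminium heat sink 30 (x) x 28 (y) mm at its middle with top 24 mm above the underside, white connector 8 x 34 x 8 mm along the +x edge; 60 to 130 g. Origin: centre of the underside; x towards the connector, z out of the heat sink. Grip the heat sink's sides
- module1_plug (a point): top of the white connector of module1, 27 mm from its middle along its x
- module2_plug (a point): top of the white connector of module2, 27 mm from its middle along its x
- module3_plug (a point): top of the white connector of module3, 27 mm from its middle along its x
- module4_plug (a point): top of the white connector of module4, 27 mm from its middle along its x
- rack: inspection rack fixed on the bench, base plate 120 x 270 mm, carrying the sloping deck; origin under its middle. Modules fit side by side with origins at deck y -100 to +100 mm. End cheeks (deck y=+-125 mm) stand 20 mm above the rails at the uphill end only (deck x over 35 mm)
- deck: the rack's deck, sloping 0.35 rad, low side to the robot: two rails 10 mm wide, 256 mm long along y, tops at z=0, middles at x=-22 and +20 mm; a lip along the low edge, inner face x=-34 mm, top z=+5 mm. Origin: middle of the rails' top plane, 78 mm above the bench; x up the slope, y along the rails, z square to the slope. A module lying home has its origin at x=-2, z=0 mm
- keeper (a joint): keeper bar angle, rad: 0 = shut in its sprung detent, the 8 mm bar at deck x=-28, z=+10 mm above the boards' low edges; grows as it swings up and back to 2.4 (stop). A wire bail: arms at deck y=+-134 mm, pivots at deck x=+40, z=+10 mm, bar 68 mm from the pivots. The detent ball acts between 0.25 and 0.05 rad, about 4 N at the bar; past 1.9 it leans back
- keeper_grip (a point): middle of the black rubber handle that continues the keeper bar beyond its +y arm: 14 mm thick, 52 mm long along deck y; moves with the keeper. Can be pinched from above across the bar, and turns in the fingers
- keeper_hinge (a point): point on the keeper's hinge axis (which runs along deck y) in line with the handle's middle, 68 mm from keeper_grip
- blank: dummy blank: steel plate 64 x 46 x 6 mm with an upright black knob, 24 mm across and 20 mm tall, at its middle (top 26 mm above the underside); 140 g. Starts lying on the rack's rails under the shut keeper. Origin at the centre of its underside, z up out of the knob
- tray: black open tray fixed to the bench, outside 110 (x) x 140 (y) mm, 22 mm high, walls and floor 4 mm. Origin under its middle
- bottle: white-capped bottle, 48 mm across, 130 mm tall, bystander; origin at its foot
- driver: screwdriver 160 mm long lying on the bench, bystander; origin under its middle
- reel: grey reel 64 mm across, 34 mm tall, bystander; origin at its foot
- partsbox: cardboard box 70 x 100 x 45 mm, bystander; origin at its foot
- jar: small jar 56 mm across, 60 mm tall, bystander; origin at its foot
There are look-alikes about, which are no part of the job. What is shaped like the blank but purple, red or yellow is not meant.

How it is judged:
On the way, in this order (a step that is already met when the one before it is completed fails the run):
1. the keeper bar is swung back past 1.6 rad (value of joint keeper above 1.6 rad), for 0.2 s.
2. with the keeper back (over 1.2 rad), the blank lies in the tray and every module lies home on the rails, released (value of joint keeper above 1.2 rad and x of blank in the frame of tray between -0.037 and 0.037 m and y of blank in the frame of tray between -0.05 and 0.05 m and z of blank in the frame of tray below 0.014 m and angle between blank's own z axis and vertical below 0.2 rad and contact force between the fingers and blank below 0.1 N and x of module1 in the frame of deck between -0.009 and 0.005 m and y of module1 in the frame of deck between -0.103 and 0.103 m and z of module1 in the frame of deck between -0.005 and 0.005 m and angle between the z axis of each of module1, module2, module3, module4 and the z axis of deck, either way round below 0.12 rad and angle between the x axis of each of module1, module2, module3, module4 and the x axis of deck, either way round below 0.17 rad and x of each of module1_plug, module2_plug, module3_plug, module4_plug in the frame of deck above 0.01 m and linear speed of each of module1, module2, module3, module4 below 0.03 m/s and contact force between the fingers and module1 below 0.1 N and x of module2 in the frame of deck between -0.009 and 0.005 m and y of module2 in the frame of deck between -0.103 and 0.103 m and z of module2 in the frame of deck between -0.005 and 0.005 m and contact force between the fingers and module2 below 0.1 N and x of module3 in the frame of deck between -0.009 and 0.005 m and y of module3 in the frame of deck between -0.103 and 0.103 m and z of module3 in the frame of deck between -0.005 and 0.005 m and contact force between the fingers and module3 below 0.1 N and x of module4 in the frame of deck between -0.009 and 0.005 m and y of module4 in the frame of deck between -0.103 and 0.103 m and z of module4 in the frame of deck between -0.005 and 0.005 m and contact force between the fingers and module4 below 0.1 N), for 0.3 s.
3. the keeper bar is shut in its detent (under 0.05 rad) (value of joint keeper below 0.05 rad), for 0.3 s.
At the end, for the whole second after the job is handed in: keeper under 0.05 rad; blank flat in the tray; every module present on both rails (deck z within 5 mm), against the lip (deck x -9 to +5 mm), within 103 mm of the deck's middle, square within 0.17 rad, flat within 0.12 rad, connector uphill, at rest, released (value of joint keeper below 0.05 rad and x of blank in the frame of tray between -0.037 and 0.037 m and y of blank in the frame of tray between -0.05 and 0.05 m and z of blank in the frame of tray below 0.014 m and angle between blank's own z axis and vertical below 0.2 rad and contact force between the fingers and blank below 0.1 N and x of module1 in the frame of deck between -0.009 and 0.005 m and y of module1 in the frame of deck between -0.103 and 0.103 m and z of module1 in the frame of deck between -0.005 and 0.005 m and angle between the z axis of each of module1, module2, module3, module4 and the z axis of deck, either way round below 0.12 rad and angle between the x axis of each of module1, module2, module3, module4 and the x axis of deck, either way round below 0.17 rad and x of each of module1_plug, module2_plug, module3_plug, module4_plug in the frame of deck above 0.01 m and linear speed of each of module1, module2, module3, module4, blank below 0.03 m/s and contact force between the fingers and module1 below 0.1 N and x of module2 in the frame of deck between -0.009 and 0.005 m and y of module2 in the frame of deck between -0.103 and 0.103 m and z of module2 in the frame of deck between -0.005 and 0.005 m and contact force between the fingers and module2 below 0.1 N and x of module3 in the frame of deck between -0.009 and 0.005 m and y of module3 in the frame of deck between -0.103 and 0.103 m and z of module3 in the frame of deck between -0.005 and 0.005 m and contact force between the fingers and module3 below 0.1 N and x of module4 in the frame of deck between -0.009 and 0.005 m and y of module4 in the frame of deck between -0.103 and 0.103 m and z of module4 in the frame of deck between -0.005 and 0.005 m and contact force between the fingers and module4 below 0.1 N); the robot touches nothing.
It fails at once if a bystander is shoved more than 50 mm (distance of any of bottle, driver, reel, partsbox, jar from where it was at the start of the episode above 0.05 m).
It fails at once if a standing bystander is knocked over (angle between any of bottle, jar, reel, partsbox's own z axis and vertical above 0.6 rad).
Of module1, module2, module3, module4 only 2 to 4 are there at a start; the rules pass over those that are not, and their reading is None.
At some moment in a run one of module1, module2, module3, module4 may be knocked a few centimetres aside while the robot is not near it.
Once in a run the grip may slacken for a moment while it holds something.
It also fails if it takes over 210 s, if anything falls off the work surface, if the arm or the gripper's body presses on something with over 40 N, if the wrist force passes 120 N, or if a joint passes its speed limit or range.

ROBOT

A 7-joint arm with a two-finger parallel gripper is mounted at the origin on the work surface. World frame = base frame: x ahead of the robot, y to its left, z up, the work surface at z = 0. Lengths are in m, angles in rad, forces in N, time in s.
With the tool pointing down it reaches from about 0.425 to 0.925 m from the base axis. Payload 6.8 kg.
Tool frame: the origin (TCP) lies at the very end of the fingers, on their centre line; the grasp point (between the pads) lies 19 mm behind it; z points along the fingers, x is the direction in which the jaws open and shut, and the axes are right-handed (so a half turn about z gives the same grasp; the last joint's range is limited). The gripper opens to 85 mm and grips with 20 to 120 N. Pads are 22 mm wide; open, the fingers measure 114 mm over their backs; the gripper's body (76 mm by 85 mm) begins 54 mm behind the grasp point. The pads swing forward as they close: fully open they stand 13 mm farther back than shut.
Start: joints at [1.146, 0.477, 0.022, 1.555, -0.011, 1.109, -0.083], TCP at [0.21, -0.641, 0.197] pointing down, gripper open.
Joint ranges: [-2.96, 2.96], [-0.34, 2.1], [-1.41, 1.46], [0.24, 2.44], [-1.37, 4.51], [0.17, 1.92], [-2.96, 2.96]. Speed limits (rad/s): [2.39, 2.39, 3.14, 3.14, 3.14, 3.14, 3.14].

INTERFACE

Orientations are given as a rotation vector (axis times angle).
In Python, from bench import r, grab_frame gives the robot as it stands. The module is installed in compiled form; this text tells all that it offers.
- The arm moves only by the tool send_rows, never from a script. Its argument "series" is a list of rows, each a list of 2 entries, a list of its own where there are three numbers: the shift along the tool's x, y, z in m, then the turn, a rotation vector about the tool's x, y, z in units of 5 degrees (1.0 is 5 degrees). A call has 1 to 20 rows; each row shifts and turns the commanded pose from where the row before left it, along the tool's axes as they then stand; what a row does not reach is not made up. A row lasts 1/8 s, in which the tool goes at most 62.5 mm and 10.7 degrees, less where a joint would pass 70% of its speed; a pose out of reach is approached as far as the arm can. A call is refused whole if a number of a shift passes 0.0625 or a number of a turn 1, either way. A call with a gripper value outside its range is refused whole. "fingers" is the closure in counts, from 0 (fully open) to 255 (shut), set as the call begins (left out, the last holds). The fingers move at their own pace and stop on an object; "grip_force" is the grip in N (left out, the last holds). Time passes only in rows, so rows that do not move let the fingers close. It gives the time, the measured TCP pose, the force and the opening at its end, in the units of the state.
- r.get_obs(): the state, without advancing time (a new reading comes with each control period).
- grab_frame(name): name is "scene" or "top"; returns a dict with "frame" (384x512x3 uint8, red, green, blue), "fx", "fy", "cx", "cy" (pixels), "dist_coeffs" ([k1, k2, p1, p2, k3] as OpenCV has them; the pictures are not rectified), "origin" and "rotation" of the camera in the world. Camera axes: x right, y down, z forward; pixel columns grow to the right and rows downward; lengths in m; the calibration is good to about 2 mm. A picture is of the moment at which its call begins. There is no depth.
- r.hand_in(): hands the job in, once; it reports no verdict.
The state is a dict: "clock": time; "joints": joint angles; "qvel": joint speeds; "tau": joint torques, N m; "tcp_pos": TCP position; "orientation": TCP orientation; "contact_force": force on the tool from outside, world axes, zero at the start; "moment": the same for the moment, N m; "grip_width": finger opening in m.
Only numpy, scipy, OpenCV 4.12 (cv2) and the standard library are available. Lean on these libraries where they do the work, as an engineer would, in place of code of your own. Each camera call takes 0.05 s, during which the arm holds its last target.

## Working session

There is one attempt and no reset: what is moved stays moved. The work goes in short steps, Python scripts to look and compute and a tool call to move; the robot and the scene stay as the last step left them, time stands still between calls to the robot, and variables do not carry over. Pictures are saved under pics/ and viewed, and the job is handed in when it is done.

Besides the shell and the picture viewer there is one more tool, called after "Request:" as name(argument=value, ...), one argument or row to a line, values as JSON. send_rows: Moves the arm, as the interface text tells. Its arguments: {"type":"object","properties":{"series":{"type":"array"},"fingers":{"type":"number"},"grip_force":{"type":"number"}},"required":["series"]}

```bash
mkdir -p pics
python3 - <<'E'
from bench import r, grab_frame
import cv2
print(r.get_obs())
for n in ("scene","top"):
    f=grab_frame(n); print(n,{k:v for k,v in f.items() if k!='frame'})
    cv2.imwrite(f"pics/{n}0.png",cv2.cvtColor(f['frame'],cv2.COLOR_RGB2BGR))
E
```

```text
{'clock': 0.0, 'joints': array([ 1.1459053 ,  0.47776097,  0.02232497,  1.55647689, -0.01147938,
        1.10931883, -0.08312103]), 'qvel': array([-0.00017719,  0.00077993,  0.00037291, -0.00045888,  0.00035975,
       -0.00014723,  0.00028103]), 'tau': array([-7.56933168e-04, -5.96438742e+01,  1.60780393e+00, -2.81191939e+01,
        1.24926565e-02,  9.35811287e-03, -3.12930081e-05]), 'tcp_pos': array([ 0.21004809, -0.64077837,  0.19624101]), 'orientation': array([-2.54327683e+00,  1.84264656e+00,  2.46303112e-03]), 'contact_force': array([-0.27960647,  0.00291777, -0.25501876]), 'moment': array([-0.00739964, -0.0154487 ,  0.00269393]), 'grip_width': 0.08537709968427287}
scene {'fx': 455.0373873583803, 'fy': 455.0373873583803, 'cx': 252.72187163864442, 'cy': 193.57046671918005, 'dist_coeffs': array([-0.09797803,  0.        ,  0.        ,  0.        ,  0.        ]), 'origin': array([ 1.47456706, -0.42229776,  0.90403655]), 'rotation': array([-1.94465112, -1.25910546,  0.63294162])}
top {'fx': 461.9967197239205, 'fy': 461.9967197239205, 'cx': 252.49154913364688, 'cy': 194.01508400943254, 'dist_coeffs': array([-0.12510211,  0.        ,  0.        ,  0.        ,  0.        ]), 'origin': array([ 0.43066847, -0.03076708,  1.33602938]), 'rotation': array([-2.20011572,  2.14010478, -0.08567505])}
```

View pics/scene0.png

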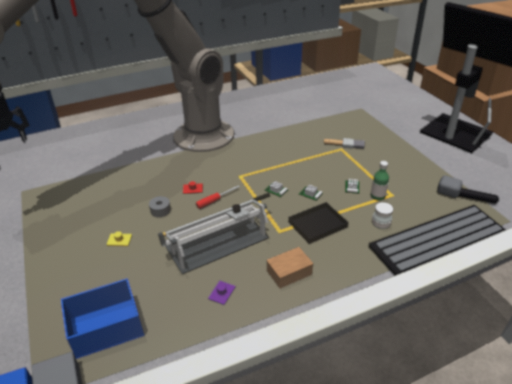

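View pics/top0.png

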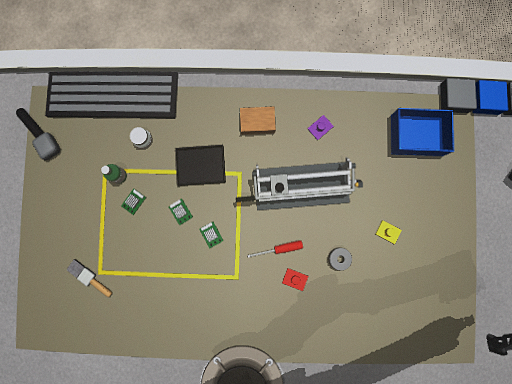

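The scene holds three green modules in the tape, at top px (133,201), (180,211) and (210,234). The black tray is at (200,166), the rack at (304,183) with the handle at its left end (244,201), and the knob of the blank at (279,187). The purple, red and yellow knobbed plates are look-alikes. I'll enlarge these.

```bash
cat > h.py <<'E'
import numpy as np, cv2, os
from scipy.spatial.transform import Rotation as R
from bench import r, grab_frame
def K(f): return np.array([[f['fx'],0,f['cx']],[0,f['fy'],f['cy']],[0,0,1]])
def ray(f,uv):
    p=cv2.undistortPoints(np.array(uv,float).reshape(-1,1,2),K(f),f['dist_coeffs']).reshape(-1,2)
    d=np.c_[p,np.ones(len(p))]@R.from_rotvec(f['rotation']).as_matrix().T
    return d
def plane(f,uv,z=0):
    d=ray(f,uv); o=f['origin']; return o+d*((z-o[2])/d[:,2])[:,None]
def planeN(f,uv,p,n):
    d=ray(f,uv); o=f['origin']; return o+d*(((p-o)@n)/(d@n))[:,None]
def proj(f,X):
    Rm=R.from_rotvec(f['rotation']).as_matrix().T
    q,_=cv2.projectPoints(np.array(X,float).reshape(-1,1,3),cv2.Rodrigues(Rm)[0],-Rm@f['origin'],K(f),f['dist_coeffs']); return q.reshape(-1,2)
def tri(f1,u1,f2,u2):
    d1=ray(f1,u1)[0];d2=ray(f2,u2)[0]
    A=np.c_[d1,-d2]; s=np.linalg.lstsq(A,f2['origin']-f1['origin'],rcond=None)[0]
    a=f1['origin']+s[0]*d1;b=f2['origin']+s[1]*d2
    return (a+b)/2,np.linalg.norm(a-b)
def save(f,name,crop=None,sc=1):
    im=cv2.cvtColor(f['frame'],cv2.COLOR_RGB2BGR)
    if crop: x0,y0,x1,y1=crop; im=im[y0:y1,x0:x1]
    im=cv2.resize(im,None,fx=sc,fy=sc,interpolation=cv2.INTER_CUBIC)
    cv2.imwrite('pics/'+name+'.png',im)
E
python3 - <<'E'
from h import *
t=grab_frame('top');s=grab_frame('scene')
save(t,'t1',(100,150,260,250),5);save(t,'t2',(225,145,375,215),5);save(s,'s1',(150,160,360,270),3.8)
E
```

```text
(no output)
```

View pics/t1.png

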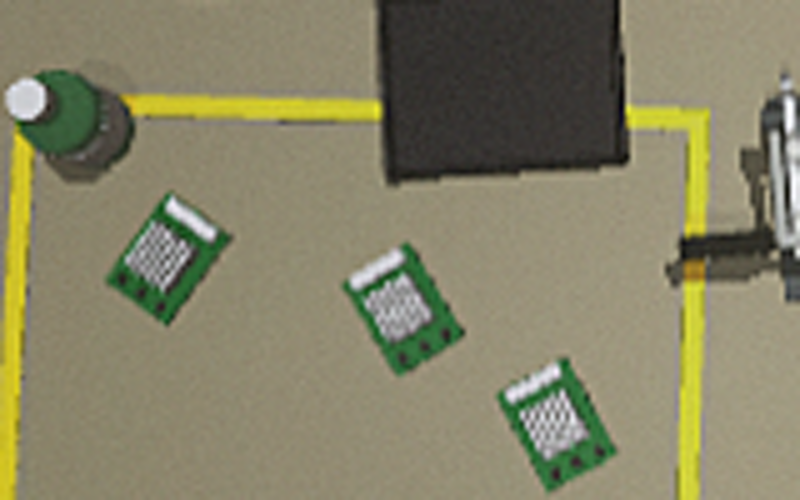

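View pics/t2.png

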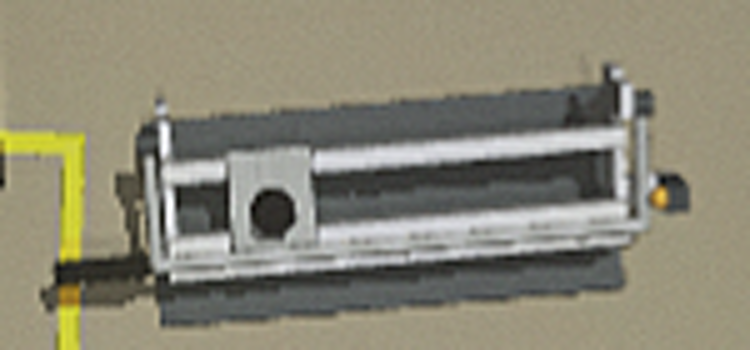

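View pics/s1.png

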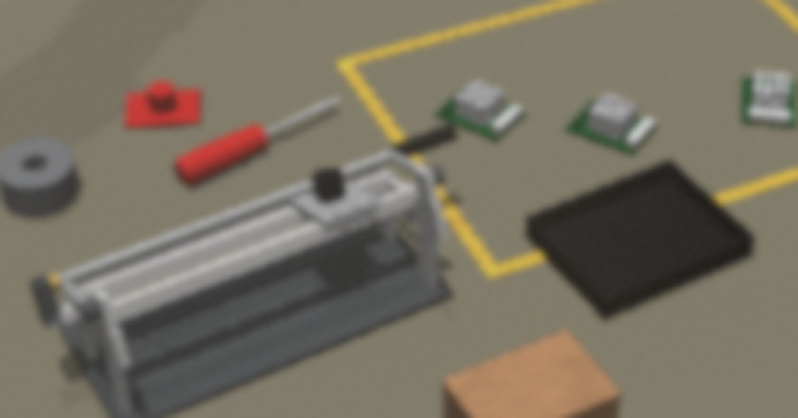

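Run:
```python
from h import *
t=grab_frame('top');s=grab_frame('scene')
save(t,'t3',(230,155,300,215),11);save(t,'t4',(295,150,365,210),11);save(s,'s3',(150,215,220,275),11);save(s,'s4',(215,185,285,245),11)
```

```text
(no output)
```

View pics/t3.png

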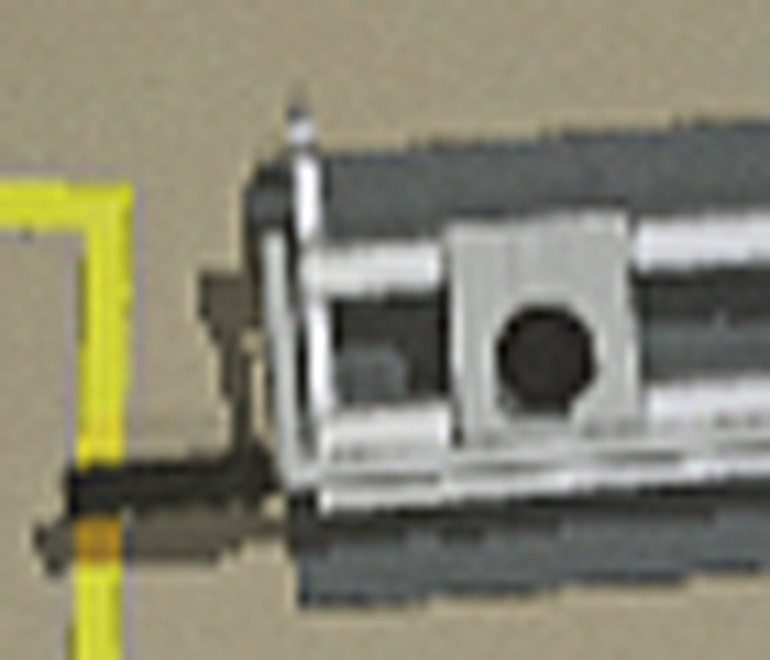

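View pics/t4.png

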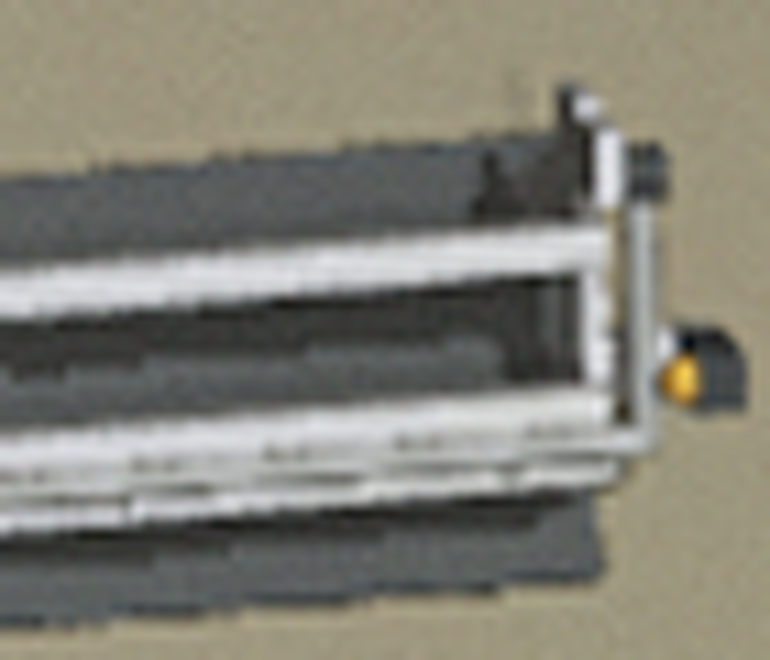

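View pics/s3.png

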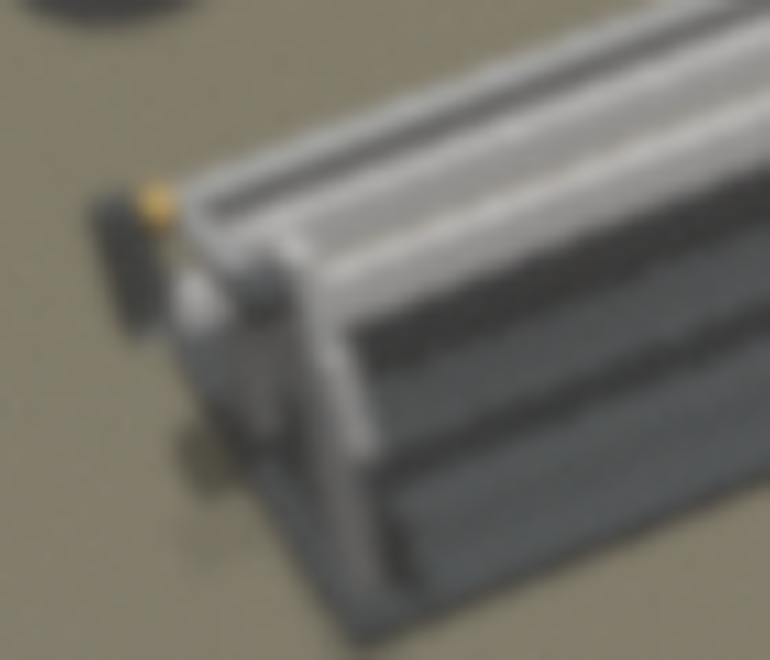

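View pics/s4.png

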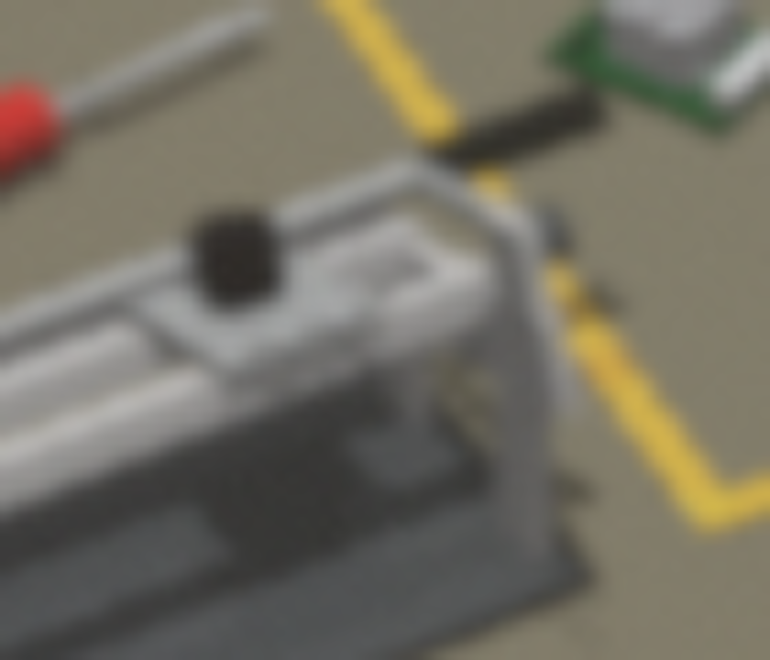

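```bash
cat > rack.py <<'E'
from h import *
from scipy.optimize import least_squares
t=grab_frame('top');s=grab_frame('scene')
def px(u,o): return np.array([(u[0]+.5)/11-.5+o[0],(u[1]+.5)/11-.5+o[1]])
T3=(230,155);T4=(295,150);S3=(150,215);S4=(215,185)
def deckT(p):
    x,y,psi=p[:3]
    Rm=R.from_euler('ZY',[psi,-0.35]).as_matrix()
    return Rm,np.array([x,y,0.078])
obs=[(t,px((283,472),T3),(-28,134,10)),(t,px((642,443),T4),(-28,-134,10)),
(t,px((605,247),T4),(20,-128,0)),(t,px((700,243),T3),None),
(s,px((190,195),S3),(-28,-134,10)),(s,px((418,165),S4),(-28,134,10))]
obs=[o for o in obs if o[2]]
def res(p):
    Rm,o=deckT(p); return np.concatenate([proj(f,Rm@(np.array(d)/1e3)+o)[0]-q for f,q,d in obs])
if __name__=="__main__":
    q=least_squares(res,[.5,-.1,0]); print(q.x,res(q.x).reshape(-1,2).round(2))
    Rm,o=deckT(q.x)
    h,e=tri(t,px((168,480),T3),s,px((520,132),S4)); print('handle',h,e,'deck',Rm.T@(h-o)*1e3)
    kt=px((546,350),T3); k=tri(t,px((546,350),T3),s,px((235,255),S4)); print('knob',k, (Rm.T@(k[0]-o)*1e3))
    for d in [(-36,-128,5),(-36,128,5),(20,128,0),(-22,0,0)]: print(d,(proj(t,Rm@(np.array(d)/1e3)+o)[0]-np.array(T3))*11,(proj(t,Rm@(np.array(d)/1e3)+o)[0]-np.array(T4))*11)
    # tray
E
python3 rack.py
```

```text
[ 0.57762576 -0.15407497  0.11035394] [[ 0.27  0.42]
 [-0.18 -0.03]
 [-0.25  0.16]
 [-0.45  0.35]
 [ 0.6   0.41]]
handle [0.5314084  0.00469634 0.07935726] 0.0007982284312715975 deck [-26.26043043 162.89546072  11.03066824]
knob (array([ 0.56443352, -0.08837726,  0.09485928]), np.float64(0.002445034342003728)) [ 0.26059709 66.75094488 17.8522518 ]
(-36, -128, 5) [1322.76212279  410.48816315] [607.76212279 465.48816315]
(-36, 128, 5) [306.92477514 495.15992603] [-408.07522486  550.15992603]
(20, 128, 0) [288.80428213 272.92806788] [-426.19571787  327.92806788]
(-22, 0, 0) [811.47480284 393.74423657] [ 96.47480284 448.74423657]
```

```bash
cat > mods.py <<'E'
from h import *
def modules(t,box=(100,155,250,285),verbose=True):
    im=cv2.cvtColor(t['frame'],cv2.COLOR_RGB2HSV); 
    g=((im[...,0]>50)&(im[...,0]<85)&(im[...,1]>110)).astype(np.uint8)
    m=np.zeros_like(g); x0,y0,x1,y1=box; m[y0:y1,x0:x1]=g[y0:y1,x0:x1]
    m=cv2.morphologyEx(m,cv2.MORPH_CLOSE,np.ones((5,5)))
    n,l,st,c=cv2.connectedComponentsWithStats(m); out=[]
    for i in range(1,n):
        if st[i,4]<60: continue
        ys,xs=np.nonzero(l==i)
        hull=cv2.convexHull(np.c_[xs,ys].astype(np.float32)).reshape(-1,2)
        W=plane(t,hull,0.004)[:,:2]
        (cx,cy),(w,h),a=cv2.minAreaRect((W*1000).astype(np.float32))
        ang=np.deg2rad(a) if w>h else np.deg2rad(a)+np.pi/2
        # white connector: sign
        q=t['frame'].astype(int); wt=(q.min(2)>205)&(l==0)|(q.min(2)>205)
        d=np.array([np.cos(ang),np.sin(ang)]); best=[]
        for sg in (1,-1):
            P=[[cx/1e3+sg*d[0]*.027-d[1]*k,cy/1e3+sg*d[1]*.027+d[0]*k,.012] for k in (-.01,-.005,0,.005,.01)]
            uv=proj(t,P).round().astype(int); best.append(q[uv[:,1],uv[:,0]].min(1).mean())
        if best[1]>best[0]: ang+=np.pi
        ang=(ang+np.pi)%(2*np.pi)-np.pi
        out.append((cx/1e3,cy/1e3,ang))
        if verbose: print('px',c[i].round(),'area',st[i,4],'c',round(cx),round(cy),'size',round(w),round(h),'ang',round(np.rad2deg(ang),1),'conn',np.round(best))
    return out
if __name__=="__main__":
    t=grab_frame('top'); modules(t)
    s=grab_frame('scene')
    v=t['frame'].max(2); m=(v<60).astype(np.uint8); mm=np.zeros_like(m); mm[135:195,165:235]=m[135:195,165:235]
    n,l,st,c=cv2.connectedComponentsWithStats(mm); i=1+np.argmax(st[1:,4]); ys,xs=np.nonzero(l==i)
    for z in (0,.022):
        print('tray',st[i],z,cv2.minAreaRect((plane(t,np.c_[xs,ys],z)[:,:2]*1000).astype(np.float32)))
E
python3 mods.py
```

```text
px [133. 203.] area 154 c 520 334 size 45 61 ang -32.7 conn [ 36. 218.]
px [182. 213.] area 172 c 493 193 size 61 44 ang 33.8 conn [207.  47.]
px [212. 236.] area 174 c 430 101 size 61 45 ang 30.6 conn [217.  57.]
tray [ 176  145   50   42 1769] 0 ((631.3858642578125, 141.32315063476562), (113.97413635253906, 141.67034912109375), 5.569381237030029)
tray [ 176  145   50   42 1769] 0.022 ((628.0806884765625, 138.48941040039062), (112.09737396240234, 139.33753967285156), 5.569398403167725)
```

```bash
cat > plan.py <<'E'
from h import *
DECK=(0.5776,-0.1541,0.1104)
def deckT():
    return R.from_euler('ZY',[DECK[2],-0.35]).as_matrix(),np.array([DECK[0],DECK[1],0.078])
def dk(x,y,z):
    Rm,o=deckT(); return Rm@(np.array([x,y,z])/1e3)+o
def down(a):  # tool down, tool x at world angle a
    c,s=np.cos(a),np.sin(a); return np.array([[c,s,0],[s,-c,0],[0,0,-1.]])
def decktool(sg=1): # tool z=-deck z, tool x=sg*deck y
    Rm,o=deckT(); x=sg*Rm[:,1]; z=-Rm[:,2]; return np.c_[x,np.cross(z,x),z]
def cur():
    o=r.get_obs(); return np.array(o['tcp_pos']),R.from_rotvec(o['orientation']).as_matrix(),o
def plan(P,Rt=None,n=None,start=None):
    p,Rc,o=cur()
    if start: p,Rc=start
    if Rt is None: Rt=Rc
    w=R.from_matrix(Rc.T@Rt).as_rotvec(); 
    if n is None: n=int(np.ceil(max(np.linalg.norm(np.array(P)-p)/.045,np.abs(w).max()/np.deg2rad(5),1)))
    Rw=R.from_rotvec(w/n).as_matrix(); S=sum(np.linalg.matrix_power(Rw,k) for k in range(n))
    v=np.linalg.solve(S,Rc.T@(np.array(P)-p))
    print(n,'rows of',v.round(4).tolist(),(w/n/np.deg2rad(5)).round(3).tolist(), 'total turn deg',np.rad2deg(w).round(1))
    return np.array(P),Rt
def st():
    p,Rc,o=cur(); print('t',round(o['clock'],2),'tcp',p.round(4),'q',o['joints'].round(2),'F',o['contact_force'].round(1),'grip',round(o['grip_width'],4));
E
python3 - <<'E'
from plan import *
h=dk(-28,163,10);print(h)
a=plan(h+[0,0,.10],down(DECK[2]))
b=plan(h+[0,0,-.015],None,start=a)
E
```

```text
[0.53009092 0.00463199 0.07779259]
17 rows of [-0.007, -0.0453, 0.0011] [-0.0, -0.0, -0.92] total turn deg [ -0.   -0.  -78.2]
3 rows of [0.0, 0.0, 0.0383] [0.0, 0.0, 0.0] total turn deg [0. 0. 0.]
```

Request:
send_rows(
  series=[
    [[-0.007,-0.0453,0.001],[0,0,-0.92]],
    [[-0.007,-0.0453,0.001],[0,0,-0.92]],
    [[-0.007,-0.0453,0.001],[0,0,-0.92]],
    [[-0.007,-0.0453,0.001],[0,0,-0.92]],
    [[-0.007,-0.0453,0.001],[0,0,-0.92]],
    [[-0.007,-0.0453,0.001],[0,0,-0.92]],
    [[-0.007,-0.0453,0.001],[0,0,-0.92]],
    [[-0.007,-0.0453,0.001],[0,0,-0.92]],
    [[-0.007,-0.0453,0.001],[0,0,-0.92]],
    [[-0.007,-0.0453,0.001],[0,0,-0.92]],
    [[-0.007,-0.0453,0.001],[0,0,-0.92]],
    [[-0.007,-0.0453,0.001],[0,0,-0.92]],
    [[-0.007,-0.0453,0.001],[0,0,-0.92]],
    [[-0.007,-0.0453,0.001],[0,0,-0.92]],
    [[-0.007,-0.0453,0.001],[0,0,-0.92]],
    [[-0.007,-0.0453,0.001],[0,0,-0.92]],
    [[-0.007,-0.0453,0.001],[0,0,-0.92]],
    [[0,0,0],[0,0,0]],
  ],
  fingers=100,
)

```text
clock: 2.75
tcp_pos: [0.5285, 0.009, 0.1806]
orientation: [-3.135, -0.186, -0.001]
contact_force: [0.1, -0.2, 0.2]
grip_width: 0.0519
```

Run:
```python
from plan import *
st(); h=dk(-28,163,10)
plan(h+[0,0,.10],down(DECK[2])); 
plan(h+[0,0,-.015],down(DECK[2]))
t=grab_frame('top');save(t,'k1',(200,140,360,230),5)
s=grab_frame('scene');save(s,'k2',(180,120,310,240),5)
```

```text
t 2.75 tcp [0.5285 0.009  0.1806] q [ 0.31  0.3  -0.53  1.89  0.18  0.99 -0.18] F [ 0.1 -0.2  0.2] grip 0.0519
1 rows of [0.0011, 0.0045, 0.0028] [-0.016, -0.007, 0.09] total turn deg [-0.1 -0.   0.5]
3 rows of [0.0003, 0.0015, 0.0393] [-0.005, -0.002, 0.03] total turn deg [-0.1 -0.   0.5]
```

View pics/k2.png

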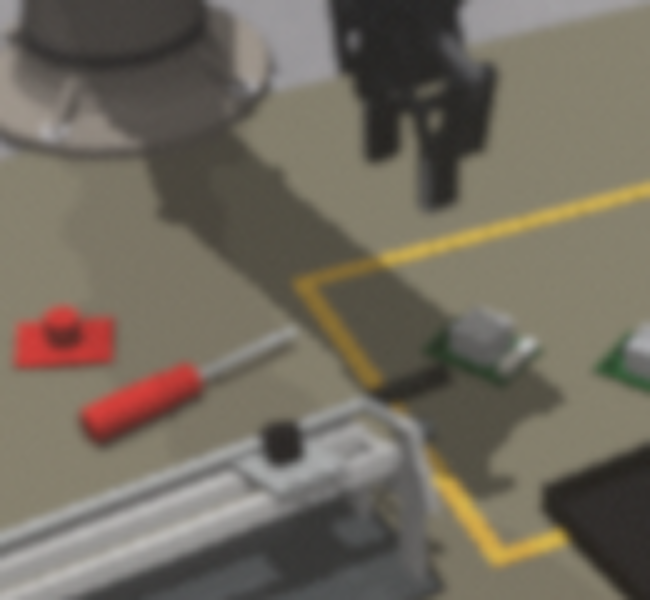

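The gripper hangs open above the bench, clear of the bar; the handle is at scene px (262,196). Next I descend and grip it.

Request:
send_rows(
  series=[
    [[0,0.0045,0.02],[0,0,0]],
    [[0.0005,0,0.033],[0,0,0]],
    [[0.0005,0,0.033],[0,0,0]],
    [[0,0,0.02],[0,0,0]],
    [[0,0,0.012],[0,0,0]],
    [[0,0,0],[0,0,0]],
  ],
)

```text
clock: 3.6
tcp_pos: [0.5303, -0.0008, 0.0617]
orientation: [3.137, 0.171, -0.002]
contact_force: [-1.0, 0.9, 0.2]
grip_width: 0.0521
```

Request:
send_rows(
  series=[
    [[0,0,0],[0,0,0]],
    [[0,0,0],[0,0,0]],
    [[0,0,0],[0,0,0]],
    [[0,0,0],[0,0,0]],
    [[0,0,0],[0,0,0]],
    [[0,0,0],[0,0,0]],
  ],
  fingers=255,
  grip_force=40,
)

```text
clock: 4.35
tcp_pos: [0.5306, 0.0002, 0.0622]
orientation: [3.137, 0.174, 0.0]
contact_force: [0.6, 0.1, 0.4]
grip_width: 0.0001
```

Run:
```python
from plan import *
st()
p,Rc,o=cur(); 
pr=None;tot=[]
for th in np.linspace(0,2.3,20):
    q=dk(40-68*np.cos(th),163,10+68*np.sin(th))
    if pr is not None: print(round(th,2),(Rc.T@(q-pr)).round(4).tolist())
    pr=q
```

```text
t 4.35 tcp [5.306e-01 2.000e-04 6.220e-02] q [ 0.26  0.46 -0.47  1.99  0.3   0.76 -0.28] F [0.6 0.1 0.4] grip 0.0001
0.12 [-0.0023, -0.0, -0.0079]
0.24 [-0.0014, -0.0, -0.0081]
0.36 [-0.0004, -0.0, -0.0082]
0.48 [0.0006, 0.0, -0.0082]
0.61 [0.0016, 0.0, -0.0081]
0.73 [0.0026, 0.0, -0.0078]
0.85 [0.0035, 0.0, -0.0075]
0.97 [0.0044, 0.0, -0.007]
1.09 [0.0052, 0.0, -0.0064]
1.21 [0.0059, 0.0, -0.0057]
1.33 [0.0066, 0.0, -0.005]
1.45 [0.0071, 0.0, -0.0041]
1.57 [0.0076, 0.0, -0.0033]
1.69 [0.0079, 0.0, -0.0023]
1.82 [0.0081, 0.0, -0.0014]
1.94 [0.0082, 0.0, -0.0004]
2.06 [0.0082, 0.0, 0.0006]
2.18 [0.0081, 0.0, 0.0016]
2.3 [0.0078, 0.0, 0.0026]
```

Grip width went to 0, so the handle wasn't caught. I'll look.

Run:
```python
from plan import *
t=grab_frame('top');save(t,'k3',(215,150,295,215),9)
s=grab_frame('scene');save(s,'k4',(205,140,305,230),7)
print(proj(t,[dk(-28,163,10),cur()[0]]),proj(s,[dk(-28,163,10),cur()[0]]))
```

```text
[[244.97638831 198.76731991]
 [246.72517244 199.09611781]] [[261.74935722 196.70513919]
 [260.46769188 201.35491757]]
```

View pics/k4.png

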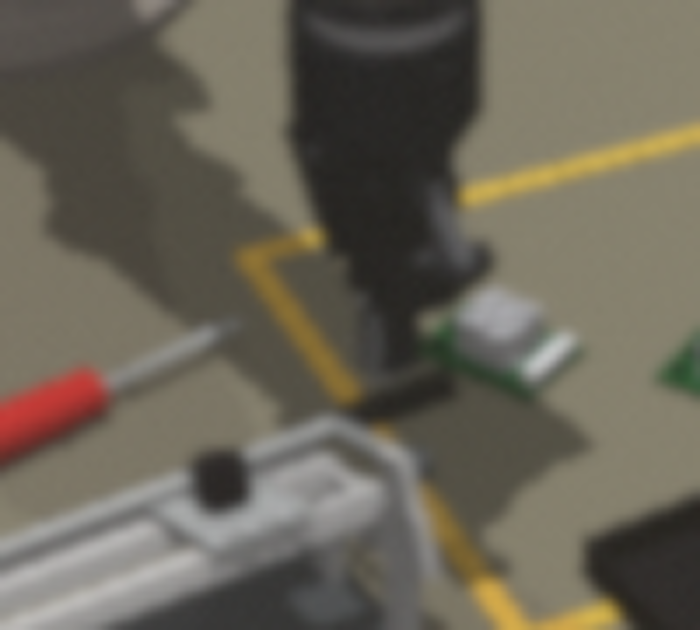

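View pics/k3.png

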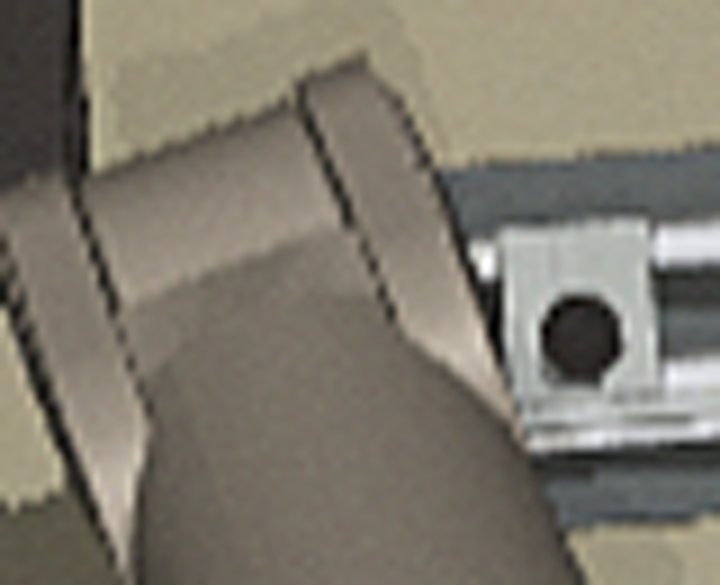

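Run:
```python
from plan import *
s=grab_frame('scene')
im=cv2.cvtColor(s['frame'],cv2.COLOR_RGB2BGR)[170:215,235:295]
im=np.clip((im/255.)**0.5*255,0,255).astype(np.uint8)
im=cv2.resize(im,None,fx=12,fy=12,interpolation=cv2.INTER_CUBIC);cv2.imwrite('pics/k5.png',im)
```

```text
(no output)
```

View pics/k5.png

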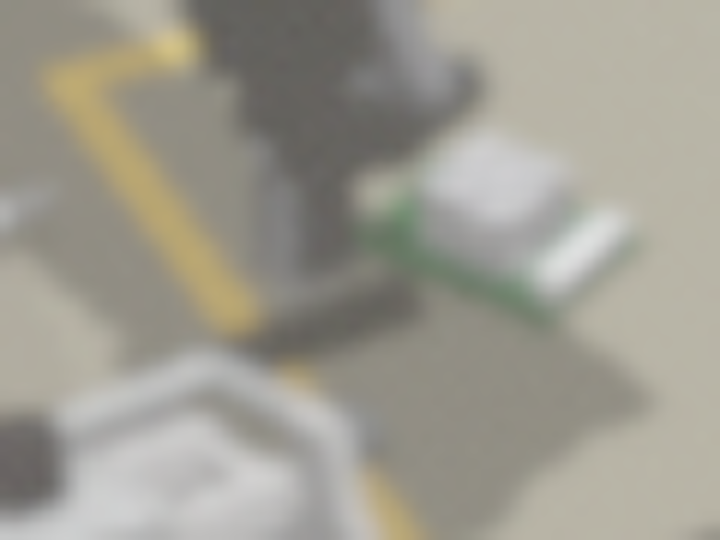

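Request:
send_rows(
  series=[
    [[0,0,-0.03],[0,0,0]],
    [[0,0,-0.03],[0,0,0]],
    [[0,0,0],[0,0,0]],
    [[0,0,0],[0,0,0]],
  ],
)

```text
clock: 5.0
tcp_pos: [0.5301, -0.0, 0.1217]
orientation: [3.137, 0.174, -0.001]
contact_force: [0.0, -0.2, -0.4]
grip_width: -0.0
```

Run:
```python
from plan import *
st()
s=grab_frame('scene')
im=cv2.cvtColor(s['frame'],cv2.COLOR_RGB2BGR)[140:210,230:300]
im=np.clip((im/255.)**0.5*255,0,255).astype(np.uint8)
im=cv2.resize(im,None,fx=8,fy=8,interpolation=cv2.INTER_CUBIC)
p=cur()[0]
for q,c in ((p,(0,0,255)),(dk(-28,163,10),(255,0,0))):
    u=(proj(s,[q])[0]-[230,140]+.5)*8; print(u); cv2.circle(im,tuple(u.astype(int)),4,c,-1)
cv2.imwrite('pics/k6.png',im)
```

```text
t 5.0 tcp [ 0.5301 -0.      0.1217] q [ 0.3   0.38 -0.51  1.95  0.23  0.88 -0.22] F [ 0.  -0.2 -0.4] grip -0.0
[245.19580421 365.08926446]
[257.99485772 457.64111353]
```

View pics/k6.png

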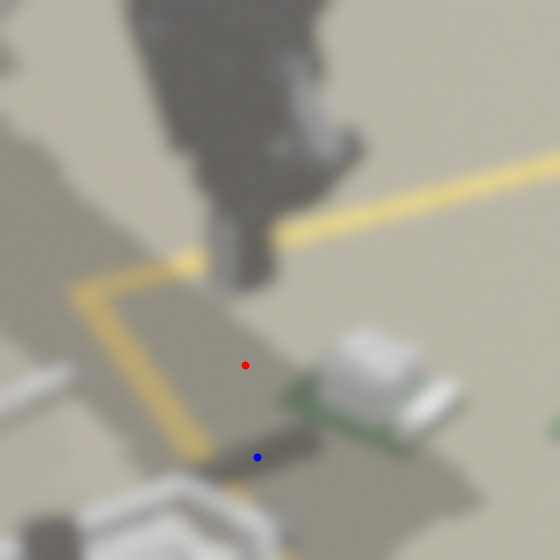

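Request:
send_rows(
  series=[
    [[0,-0.05,0],[0,0,0]],
    [[0,0,0.04],[0,0,0]],
    [[0,0,0.04],[0,0,0]],
    [[0,0,0],[0,0,0]],
    [[0,0,0],[0,0,0]],
  ],
)

```text
clock: 5.68
tcp_pos: [0.5254, 0.0501, 0.0428]
orientation: [-3.137, -0.174, -0.0]
contact_force: [-0.1, -0.6, -0.8]
grip_width: -0.0001
```

Run:
```python
from plan import *
st()
s=grab_frame('scene');t=grab_frame('top')
print('base',proj(t,[[0,0,0]]))
im=cv2.cvtColor(s['frame'],cv2.COLOR_RGB2BGR)[140:210,230:300]
im=np.clip((im/255.)**0.5*255,0,255).astype(np.uint8)
im=cv2.resize(im,None,fx=8,fy=8,interpolation=cv2.INTER_CUBIC)
p=cur()[0]
for q,c in ((p,(0,0,255)),(p*[1,1,0],(255,0,0))):
    u=(proj(s,[q])[0]-[230,140]+.5)*8; print(u); cv2.circle(im,tuple(u.astype(int)),4,c,-1)
cv2.imwrite('pics/k7.png',im)
save(t,'k8')
```

```text
t 5.67 tcp [0.5254 0.0501 0.0428] q [ 0.17  0.49 -0.48  2.01  0.33  0.72 -0.4 ] F [-0.1 -0.6 -0.8] grip -0.0001
base [[241.99373819 385.43721544]]
[364.37586703 491.35196383]
[362.88683236 580.00368154]
```

View pics/k7.png

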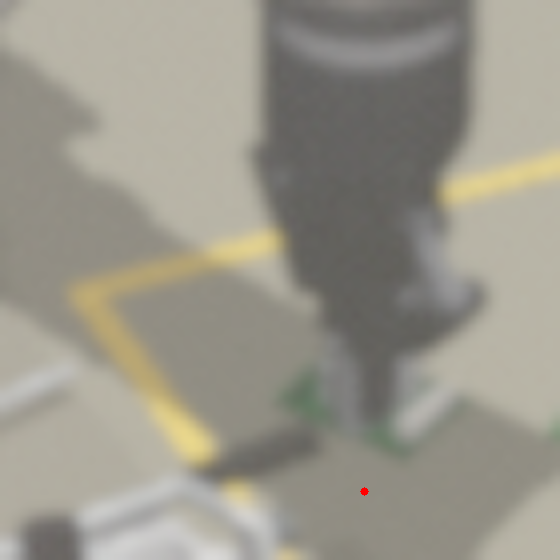

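View pics/k8.png

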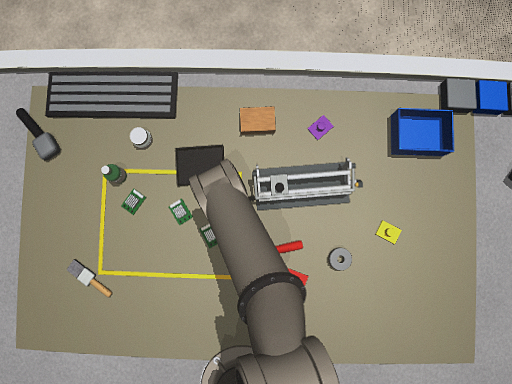

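Request:
send_rows(
  series=[
    [[0,0,0.01],[0,0,0]],
    [[0,0,0.01],[0,0,0]],
    [[0,0,0.008],[0,0,0]],
    [[0,0,0.0],[0,0,0]],
  ],
)

```text
clock: 6.28
tcp_pos: [0.5243, 0.0498, 0.0133]
orientation: [3.137, 0.174, -0.003]
contact_force: [-0.2, 0.4, 0.9]
grip_width: 0.0
```

Run:
```python
from plan import *
st()
s=grab_frame('scene')
im=cv2.cvtColor(s['frame'],cv2.COLOR_RGB2BGR)[140:210,230:300]
im=np.clip((im/255.)**0.5*255,0,255).astype(np.uint8)
im=cv2.resize(im,None,fx=8,fy=8,interpolation=cv2.INTER_CUBIC)
p=cur()[0]
for q,c in ((p,(0,0,255)),):
    u=(proj(s,[q])[0]-[230,140]+.5)*8; print(u); cv2.circle(im,tuple(u.astype(int)),4,c,-1)
cv2.imwrite('pics/k9.png',im)
```

```text
t 6.28 tcp [0.5243 0.0498 0.0133] q [ 0.15  0.53 -0.45  2.02  0.37  0.67 -0.43] F [-0.2  0.4  0.9] grip 0.0
[361.38520694 550.09506614]
```

View pics/k9.png

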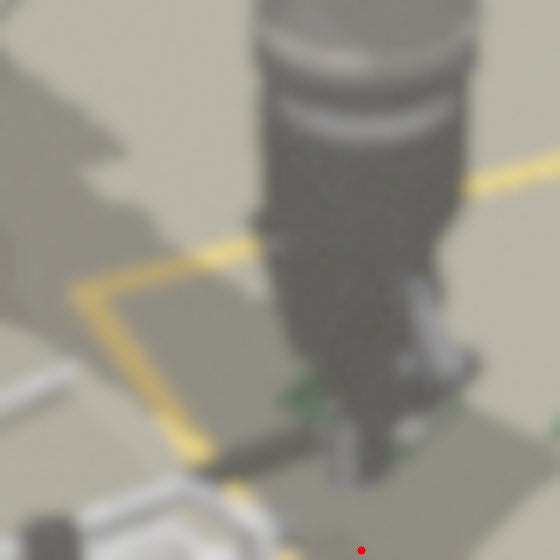

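Request:
send_rows(
  series=[
    [[0,0,0.006],[0,0,0]],
    [[0,0,0.003],[0,0,0]],
    [[0,0,0.002],[0,0,0]],
    [[0,0,0.0],[0,0,0]],
  ],
)

```text
clock: 6.82
tcp_pos: [0.5249, 0.0498, 0.0031]
orientation: [3.137, 0.174, -0.0]
contact_force: [0.4, -0.0, 0.4]
grip_width: 0.0001
```

Request:
send_rows(
  series=[
    [[0,0,0.002],[0,0,0]],
    [[0,0,0.002],[0,0,0]],
    [[0,0,0.0],[0,0,0]],
  ],
)

```text
clock: 7.2
tcp_pos: [0.5249, 0.0499, -0.001]
orientation: [3.137, 0.174, -0.0]
contact_force: [0.3, -0.1, -0.2]
grip_width: -0.0004
```

Request:
send_rows(
  series=[
    [[0,0,0.004],[0,0,0]],
    [[0,0,0.004],[0,0,0]],
    [[0,0,0.002],[0,0,0]],
    [[0,0,0.0],[0,0,0]],
  ],
)

```text
clock: 7.7
tcp_pos: [0.5248, 0.0498, -0.0111]
orientation: [3.137, 0.174, -0.001]
contact_force: [-0.1, -0.5, 0.3]
grip_width: 0.0002
```

Run:
```python
from plan import *
st()
s=grab_frame('scene')
im=cv2.cvtColor(s['frame'],cv2.COLOR_RGB2BGR)[140:210,230:300]
im=np.clip((im/255.)**0.5*255,0,255).astype(np.uint8)
im=cv2.resize(im,None,fx=8,fy=8,interpolation=cv2.INTER_CUBIC)
p=cur()[0]
for q,c in ((p,(0,0,255)),):
    u=(proj(s,[q])[0]-[230,140]+.5)*8; print(u); cv2.circle(im,tuple(u.astype(int)),4,c,-1)
cv2.imwrite('pics/k10.png',im)
```

```text
t 7.7 tcp [ 0.5248  0.0498 -0.0111] q [ 0.13  0.57 -0.43  2.03  0.4   0.62 -0.46] F [-0.1 -0.5  0.3] grip 0.0002
[360.76336265 599.70838627]
```

View pics/k10.png

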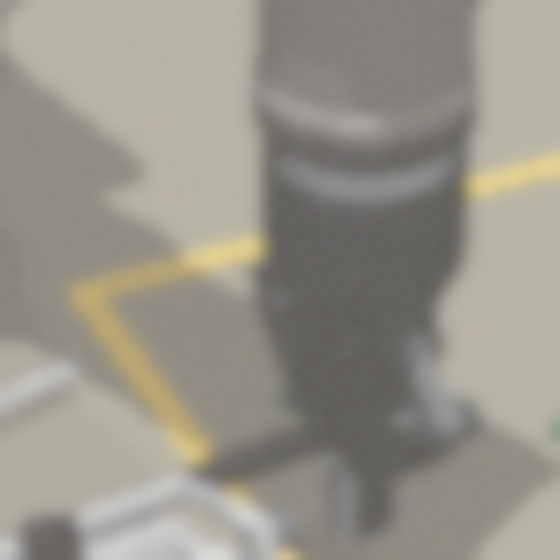

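Request:
send_rows(
  series=[
    [[0,0,0.004],[0,0,0]],
    [[0,0,0.002],[0,0,0]],
    [[0,0,0.002],[0,0,0]],
    [[0,0,0.0],[0,0,0]],
  ],
)

```text
clock: 8.25
tcp_pos: [0.5249, 0.0499, -0.019]
orientation: [3.137, 0.174, -0.0]
contact_force: [1.3, 0.7, -0.3]
grip_width: 0.0001
```

Request:
send_rows(
  series=[
    [[0,0,0.002],[0,0,0]],
    [[0,0,0.001],[0,0,0]],
    [[0,0,0.0],[0,0,0]],
  ],
)

```text
clock: 8.62
tcp_pos: [0.525, 0.0499, -0.0219]
orientation: [-3.137, -0.174, 0.0]
contact_force: [0.4, -0.2, -0.3]
grip_width: -0.0002
```

Request:
send_rows(
  series=[
    [[0,0,0.002],[0,0,0]],
    [[0,0,0.001],[0,0,0]],
    [[0,0,0.0],[0,0,0]],
  ],
)

```text
clock: 9.0
tcp_pos: [0.525, 0.0499, -0.0249]
orientation: [3.137, 0.174, -0.0]
contact_force: [0.3, 0.1, -0.0]
grip_width: -0.0003
```

Request:
send_rows(
  series=[
    [[0,0,0.001],[0,0,0]],
    [[0,0,0.001],[0,0,0]],
    [[0,0,0.0],[0,0,0]],
  ],
)

```text
clock: 9.38
tcp_pos: [0.525, 0.0499, -0.0269]
orientation: [3.137, 0.174, -0.0]
contact_force: [-0.1, 0.6, 0.2]
grip_width: -0.0002
```

Request:
send_rows(
  series=[
    [[0,0,0.001],[0,0,0]],
    [[0,0,0.001],[0,0,0]],
    [[0,0,0.0],[0,0,0]],
  ],
)

```text
clock: 9.75
tcp_pos: [0.5249, 0.0499, -0.0289]
orientation: [3.137, 0.174, -0.0]
contact_force: [-0.5, 0.0, 0.1]
grip_width: 0.0001
```

Run:
```python
from plan import *
st()
s=grab_frame('scene')
im=cv2.cvtColor(s['frame'],cv2.COLOR_RGB2BGR)[150:220,230:300]
im=np.clip((im/255.)**0.5*255,0,255).astype(np.uint8)
im=cv2.resize(im,None,fx=8,fy=8,interpolation=cv2.INTER_CUBIC)
p=cur()[0]
for q,c in ((p*[1,1,0],(0,0,255)),):
    u=(proj(s,[q])[0]-[230,150]+.5)*8; print(u); cv2.circle(im,tuple(u.astype(int)),4,c,-1)
cv2.imwrite('pics/k11.png',im)
```

```text
t 9.75 tcp [ 0.5249  0.0499 -0.0289] q [ 0.11  0.6  -0.41  2.04  0.42  0.58 -0.48] F [-0.5  0.   0.1] grip 0.0001
[361.17538345 498.16000602]
```

View pics/k11.png

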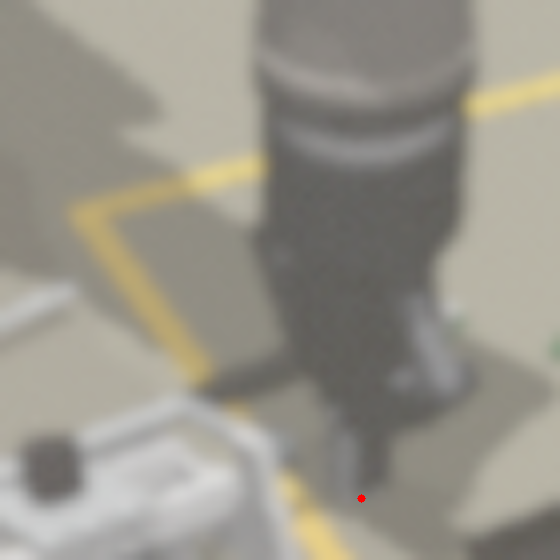

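Request:
send_rows(
  series=[
    [[0,0,0.001],[0,0,0]],
    [[0,0,0.001],[0,0,0]],
    [[0,0,0.0],[0,0,0]],
  ],
)

```text
clock: 10.18
tcp_pos: [0.525, 0.0499, -0.0309]
orientation: [3.137, 0.174, -0.0]
contact_force: [-0.2, 0.3, 0.6]
grip_width: -0.0002
```

Request:
send_rows(
  series=[
    [[0,0,0.001],[0,0,0]],
    [[0,0,0.0],[0,0,0]],
  ],
)

```text
clock: 10.42
tcp_pos: [0.525, 0.0499, -0.0319]
orientation: [3.137, 0.174, -0.0]
contact_force: [0.1, -0.9, -0.6]
grip_width: 0.0002
```

Request:
send_rows(
  series=[
    [[0,0,0.001],[0,0,0]],
    [[0,0,0.0],[0,0,0]],
  ],
)

```text
clock: 10.68
tcp_pos: [0.525, 0.0499, -0.0329]
orientation: [3.137, 0.174, -0.0]
contact_force: [-0.1, -0.1, -1.0]
grip_width: -0.0004
```

Request:
send_rows(
  series=[
    [[0,0,0.001],[0,0,0]],
    [[0,0,0.0],[0,0,0]],
  ],
)

```text
clock: 10.92
tcp_pos: [0.5249, 0.0499, -0.0339]
orientation: [3.137, 0.174, -0.0]
contact_force: [-0.9, -0.1, -0.3]
grip_width: -0.0002
```

Request:
send_rows(
  series=[
    [[0,0,0.001],[0,0,0]],
    [[0,0,0.0],[0,0,0]],
  ],
)

```text
clock: 11.18
tcp_pos: [0.5251, 0.0499, -0.034]
orientation: [3.136, 0.174, 0.0]
contact_force: [-3.3, -0.6, 9.6]
grip_width: -0.0002
```

Request:
send_rows(
  series=[
    [[0,0,0.001],[0,0,0]],
    [[0,0,0.0],[0,0,0]],
  ],
)

```text
clock: 11.42
tcp_pos: [0.5252, 0.0498, -0.0341]
orientation: [3.136, 0.174, 0.001]
contact_force: [-6.7, -0.8, 21.9]
grip_width: 0.0004
```

Request:
send_rows(
  series=[
    [[0,0,0.001],[0,0,0]],
    [[0,0,0.0],[0,0,0]],
  ],
)

```text
clock: 11.68
tcp_pos: [0.5252, 0.0498, -0.0341]
orientation: [3.135, 0.174, 0.001]
contact_force: [-9.6, -3.0, 33.4]
grip_width: 0.0004
```

The fingers touch the bench at a reported z of -0.034. The real fingertips therefore end 34 mm short of the reported TCP, which agrees with the picture (tip 7–9 px above its projection). I'll correct for that.

Request:
send_rows(
  series=[
    [[0,0,-0.024],[0,0,0]],
    [[0,0,-0.05],[0,0,0]],
    [[0,0,-0.05],[0,0,0]],
    [[0,0,0],[0,0,0]],
  ],
  fingers=100,
)

```text
clock: 12.18
tcp_pos: [0.5281, 0.0505, 0.091]
orientation: [-3.136, -0.174, -0.012]
contact_force: [0.4, -0.7, -0.6]
grip_width: 0.052
```

```bash
python3 - <<'E'
s=open('plan.py').read()
s=s.replace("o=r.get_obs(); return np.array(o['tcp_pos']),R.from_rotvec(o['orientation']).as_matrix(),o","o=r.get_obs(); M=R.from_rotvec(o['orientation']).as_matrix(); return np.array(o['tcp_pos'])-0.034*M[:,2],M,o")
s=s.replace("'tcp',p","'TIP',p")
open('plan.py','w').write(s)
E
python3 - <<'E'
from plan import *
st(); h=dk(-28,163,10)
a=plan(h+[0,0,.05],down(DECK[2])); plan(h+[0,0,-.016],down(DECK[2]),start=a)
E
```

```text
t 12.18 TIP [0.5278 0.0505 0.125 ] q [ 0.2   0.42 -0.51  1.98  0.28  0.81 -0.36] F [ 0.4 -0.7 -0.6] grip 0.052
2 rows of [-0.0014, 0.0229, -0.0014] [0.001, -0.044, 0.001] total turn deg [ 0.  -0.4  0. ]
2 rows of [0.0, 0.0, 0.033] [0.0, 0.0, 0.0] total turn deg [0. 0. 0.]
```

Request:
send_rows(
  series=[
    [[-0.0014,0.023,-0.001],[0,0,0]],
    [[-0.0014,0.023,-0.001],[0,0,0]],
    [[0,0,0.02],[0,0,0]],
    [[0,0,0.02],[0,0,0]],
    [[0,0,0.015],[0,0,0]],
    [[0,0,0.01],[0,0,0]],
    [[0,0,0],[0,0,0]],
  ],
)

```text
clock: 13.05
tcp_pos: [0.5268, 0.004, 0.0235]
orientation: [-3.137, -0.175, 0.002]
contact_force: [0.3, 0.5, -0.1]
grip_width: 0.0518
```

Request:
send_rows(
  series=[
    [[0,0,0],[0,0,0]],
    [[0,0,0],[0,0,0]],
    [[0,0,0],[0,0,0]],
    [[0,0,0],[0,0,0]],
    [[0,0,0],[0,0,0]],
  ],
  fingers=255,
  grip_force=30,
)

```text
clock: 13.68
tcp_pos: [0.5306, 0.0042, 0.0257]
orientation: [-3.136, -0.174, -0.01]
contact_force: [5.4, -0.5, 0.8]
grip_width: 0.0128
```

Run:
```python
from plan import *
st(); print(dk(-28,163,10))
```

```text
t 13.68 TIP [0.5304 0.0042 0.0597] q [ 0.24  0.51 -0.46  2.01  0.35  0.68 -0.33] F [ 5.4 -0.5  0.8] grip 0.0128
[0.53009092 0.00463199 0.07779259]
```

Gripped (12.8 mm). Swinging the keeper back along the arc.

Request:
send_rows(
  series=[
    [[-0.0023,0,-0.0079],[0,0,0]],
    [[-0.0014,0,-0.0081],[0,0,0]],
    [[-0.0004,0,-0.0082],[0,0,0]],
    [[0.0006,0,-0.0082],[0,0,0]],
    [[0.0016,0,-0.0081],[0,0,0]],
    [[0.0026,0,-0.0078],[0,0,0]],
    [[0.0035,0,-0.0075],[0,0,0]],
    [[0.0044,0,-0.007],[0,0,0]],
    [[0.0052,0,-0.0064],[0,0,0]],
    [[0.0059,0,-0.0057],[0,0,0]],
    [[0,0,0],[0,0,0]],
  ],
)

```text
clock: 15.05
tcp_pos: [0.5425, 0.0056, 0.0988]
orientation: [3.135, 0.174, -0.014]
contact_force: [-11.8, -0.1, 6.5]
grip_width: 0.0128
```

Request:
send_rows(
  series=[
    [[0.0066,0,-0.005],[0,0,0]],
    [[0.0071,0,-0.0041],[0,0,0]],
    [[0.0076,0,-0.0033],[0,0,0]],
    [[0.0079,0,-0.0023],[0,0,0]],
    [[0.0081,0,-0.0014],[0,0,0]],
    [[0.0082,0,-0.0004],[0,0,0]],
    [[0.0082,0,0.0006],[0,0,0]],
    [[0.0081,0,0.0016],[0,0,0]],
    [[0.0078,0,0.0026],[0,0,0]],
    [[0,0,0],[0,0,0]],
    [[0,0,0],[0,0,0]],
  ],
)

```text
clock: 16.42
tcp_pos: [0.6174, 0.0139, 0.1124]
orientation: [3.137, 0.174, 0.004]
contact_force: [-0.2, 0.5, 5.9]
grip_width: 0.0127
```

Run:
```python
from plan import *
st(); print('expect',dk(40-68*np.cos(2.3),163,10+68*np.sin(2.3))-[0,0,.018])
t=grab_frame('top');save(t,'k12',(200,110,380,220),4.4)
s=grab_frame('scene');save(s,'k13',(150,120,290,270),4)
```

```text
t 16.43 TIP [0.6173 0.0139 0.1464] q [ 0.24  0.52 -0.49  1.75  0.29  0.94 -0.26] F [-0.2  0.5  5.9] grip 0.0127
expect [0.61859844 0.01444311 0.1462789 ]
```

View pics/k13.png

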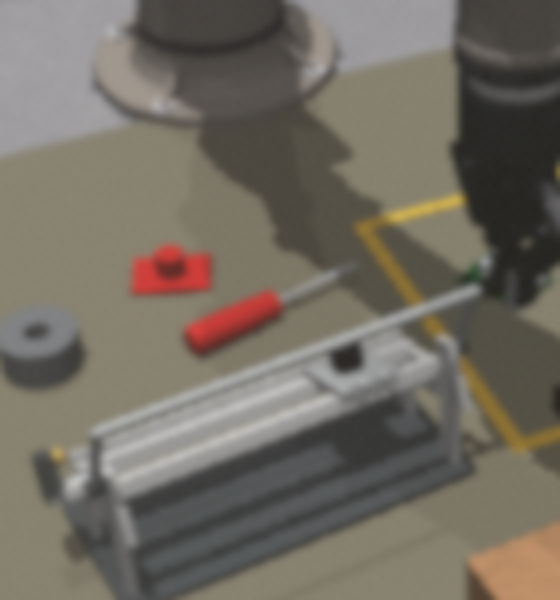

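The keeper is back at about 2.3 rad: the bar is behind the rails, with its end near scene px (268,193). Releasing and going to the blank.

Request:
send_rows(
  series=[
    [[0,0,0],[0,0,0]],
    [[0,0,0],[0,0,0]],
    [[0,0,0],[0,0,0]],
    [[0,0,-0.03],[0,0,0]],
    [[0,0,-0.04],[0,0,0]],
    [[0,0,-0.03],[0,0,0]],
    [[0,0,0],[0,0,0]],
  ],
  fingers=100,
)

```text
clock: 17.4
tcp_pos: [0.6177, 0.0141, 0.2135]
orientation: [3.137, 0.174, 0.008]
contact_force: [-0.1, -0.6, -0.2]
grip_width: 0.0521
```

Run:
```python
from plan import *
st()
for sg in (1,-1):
    a=plan(dk(-1,66.5,90),decktool(sg));
```

```text
t 17.4 TIP [0.6176 0.0141 0.2475] q [ 0.26  0.41 -0.52  1.66  0.22  1.12 -0.2 ] F [-0.1 -0.6 -0.2] grip 0.0521
18 rows of [-0.0086, -0.0001, 0.0044] [-0.172, 0.173, -0.989] total turn deg [-15.5  15.5 -89. ]
18 rows of [-0.0006, 0.0088, 0.0033] [0.173, 0.172, 0.989] total turn deg [15.5 15.5 89. ]
```

```bash
python3 - <<'E'
s=open('plan.py').read()
s=s.replace("v=np.linalg.solve(S,Rc.T@(np.array(P)-p))","v=np.linalg.solve(S,Rc.T@(np.array(P)+.034*Rt[:,2]-p-.034*Rc[:,2]))")
open('plan.py','w').write(s)
E
python3 - <<'E'
from plan import *
for sg in (1,-1):
    a=plan(dk(-1,66.5,90),decktool(sg));
E
```

```text
18 rows of [-0.008, 0.0004, 0.0044] [-0.172, 0.173, -0.989] total turn deg [-15.5  15.5 -89. ]
18 rows of [-0.0, 0.0083, 0.0033] [0.173, 0.172, 0.989] total turn deg [15.5 15.5 89. ]
```

Request:
send_rows(
  series=[
    [[-0.008,0.0004,0.0044],[-0.172,0.173,-0.989]],
    [[-0.008,0.0004,0.0044],[-0.172,0.173,-0.989]],
    [[-0.008,0.0004,0.0044],[-0.172,0.173,-0.989]],
    [[-0.008,0.0004,0.0044],[-0.172,0.173,-0.989]],
    [[-0.008,0.0004,0.0044],[-0.172,0.173,-0.989]],
    [[-0.008,0.0004,0.0044],[-0.172,0.173,-0.989]],
    [[-0.008,0.0004,0.0044],[-0.172,0.173,-0.989]],
    [[-0.008,0.0004,0.0044],[-0.172,0.173,-0.989]],
    [[-0.008,0.0004,0.0044],[-0.172,0.173,-0.989]],
    [[-0.008,0.0004,0.0044],[-0.172,0.173,-0.989]],
    [[-0.008,0.0004,0.0044],[-0.172,0.173,-0.989]],
    [[-0.008,0.0004,0.0044],[-0.172,0.173,-0.989]],
    [[-0.008,0.0004,0.0044],[-0.172,0.173,-0.989]],
    [[-0.008,0.0004,0.0044],[-0.172,0.173,-0.989]],
    [[-0.008,0.0004,0.0044],[-0.172,0.173,-0.989]],
    [[-0.008,0.0004,0.0044],[-0.172,0.173,-0.989]],
    [[-0.008,0.0004,0.0044],[-0.172,0.173,-0.989]],
    [[-0.008,0.0004,0.0044],[-0.172,0.173,-0.989]],
    [[0,0,0],[0,0,0]],
  ],
)

```text
clock: 19.77
tcp_pos: [0.5473, -0.0912, 0.126]
orientation: [1.932, 2.151, 0.375]
contact_force: [0.2, 0.3, -0.7]
grip_width: 0.0519
```

Run:
```python
from plan import *
st()
a=plan(dk(-1,66.5,90),decktool(1)); a=plan(dk(-1,66.5,8),decktool(1),start=a)
s=grab_frame('scene');t=grab_frame('top')
save(s,'b1',(190,130,290,250),5)
print(proj(s,[cur()[0]]))
save(t,'b2',(220,130,320,220),7)
```

```text
t 19.77 TIP [ 0.536  -0.0925  0.158 ] q [ 0.82  0.32 -0.83  2.14  0.4   0.46  1.4 ] F [ 0.2  0.3 -0.7] grip 0.0519
1 rows of [0.0007, 0.0043, -0.003] [-0.083, -0.019, -0.037] total turn deg [-0.4 -0.1 -0.2]
2 rows of [-0.0, 0.0, 0.041] [0.0, 0.0, 0.0] total turn deg [0. 0. 0.]
[[230.63748154 184.06212699]]
```

View pics/b1.png

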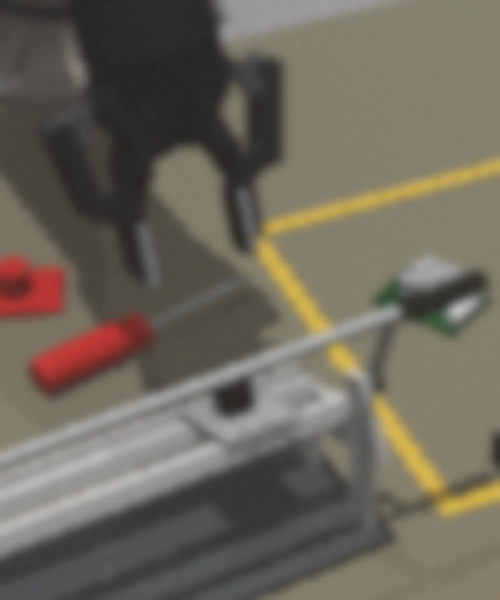

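View pics/b2.png

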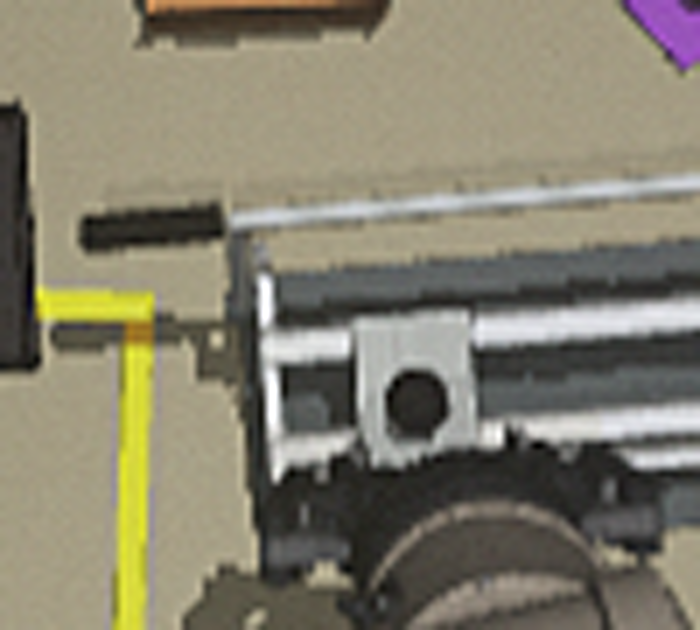

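The fingertips' midpoint at scene px (229.5,183) agrees with the projection (230.6,184), so the 34 mm offset holds with the tool tilted. The blank is the grey steel plate with a black knob, top px (279.6,187.6), on the rails; the coloured ones are the look-alikes. Refining the knob's position.

Run:
```python
from plan import *
t=grab_frame('top')
Rm,o=deckT()
q=t['frame'].max(2); m=np.zeros_like(q); m[178:196,270:288]=(q[178:196,270:288]<55)
n,l,s,c=cv2.connectedComponentsWithStats(m.astype(np.uint8)); print(s,c)
uv=c[1+np.argmax(s[1:,4])]
for z in (20,26):
  P=planeN(t,[uv],dk(0,0,z),Rm[:,2])[0]; print(z,Rm.T@(P-o)*1e3)
```

```text
[[     0      0    512    384 196523]
 [   270    181      1     10     10]
 [   275    183      9      9     64]
 [   271    193      1      1      1]
 [   281    194      7      2     10]] [[255.49002407 191.50158506]
 [270.         185.5       ]
 [279.078125   187.046875  ]
 [271.         193.        ]
 [284.6        194.7       ]]
20 [-0.47203507 68.40834287 20.        ]
26 [ 1.05597313 68.75806212 26.        ]
```

Request:
send_rows(
  series=[
    [[0.0017,0.0043,0.005],[-0.08,-0.02,-0.04]],
    [[0,0,0.022],[0,0,0]],
    [[0,0,0.022],[0,0,0]],
    [[0,0,0.015],[0,0,0]],
    [[0,0,0.01],[0,0,0]],
    [[0,0,0.005],[0,0,0]],
    [[0,0,0],[0,0,0]],
  ],
)

```text
clock: 20.8
tcp_pos: [0.5798, -0.0849, 0.0548]
orientation: [1.918, 2.15, 0.381]
contact_force: [0.4, 1.1, -0.0]
grip_width: 0.0519
```

Run:
```python
from plan import *
st();Rm,o=deckT(); print(Rm.T@(cur()[0]-o)*1e3)
a=plan(dk(-1,67.5,8),decktool(1))
s=grab_frame('scene')
save(s,'b3',(190,150,290,250),6)
```

```text
t 20.8 TIP [ 0.5681 -0.0862  0.0867] q [ 0.58  0.45 -0.61  2.14  0.64  0.32  1.18] F [ 0.4  1.1 -0. ] grip 0.0519
[ 1.14514219 68.55700184  8.86422978]
1 rows of [-0.001, -0.0022, 0.0009] [0.027, 0.007, 0.043] total turn deg [0.1 0.  0.2]
```

View pics/b3.png

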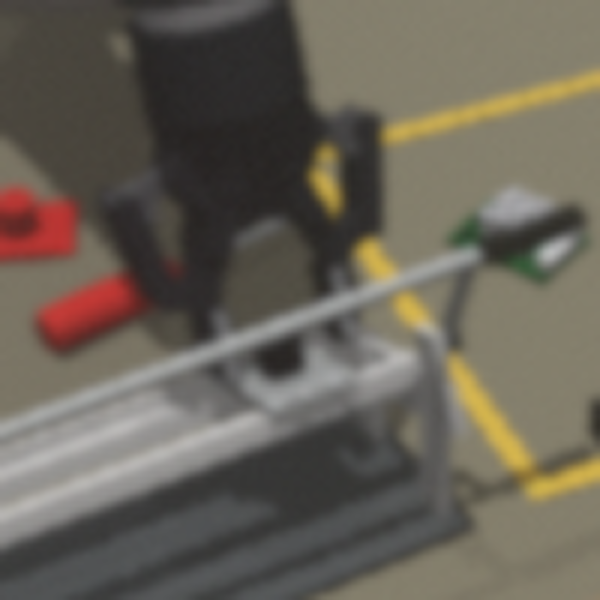

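The knob sits between the two fingers, around scene px (237,209). Closing.

Request:
send_rows(
  series=[
    [[0,-0.001,0],[0,0,0]],
    [[0,0,0],[0,0,0]],
    [[0,0,0],[0,0,0]],
    [[0,0,0],[0,0,0]],
    [[0,0,0],[0,0,0]],
    [[0,0,0],[0,0,0]],
  ],
  fingers=255,
  grip_force=60,
)

```text
clock: 21.6
tcp_pos: [0.5786, -0.0856, 0.055]
orientation: [1.918, 2.149, 0.38]
contact_force: [-4.4, 0.5, 6.5]
grip_width: 0.0214
```

Request:
send_rows(
  series=[
    [[0,0,-0.01],[0,0,0]],
    [[0,0,-0.02],[0,0,0]],
    [[0,0,-0.03],[0,0,0]],
    [[0,0,-0.03],[0,0,0]],
    [[0,0,0],[0,0,0]],
  ],
)

```text
clock: 22.22
tcp_pos: [0.5482, -0.0895, 0.141]
orientation: [1.917, 2.146, 0.381]
contact_force: [0.2, 0.1, -1.7]
grip_width: 0.0218
```

Run:
```python
from plan import *
st()
P=[.629,.139,.20]
for a in (DECK[2]+np.pi/2, .1+np.pi/2, .1):
    plan(P,down(a))
s=grab_frame('scene')
save(s,'b4',(170,110,330,250),5)
```

```text
t 22.23 TIP [ 0.5365 -0.0907  0.1728] q [ 0.86  0.3  -0.87  2.14  0.38  0.48  1.42] F [ 0.2  0.1 -1.7] grip 0.0218
6 rows of [0.0363, 0.0182, -0.0005] [0.678, 0.007, 0.004] total turn deg [20.3  0.2  0.1]
6 rows of [0.0364, 0.018, -0.0006] [0.678, 0.003, 0.024] total turn deg [20.3  0.1  0.7]
18 rows of [0.0144, -0.0042, -0.0015] [0.178, -0.177, 0.997] total turn deg [ 16.1 -15.9  89.7]
```

View pics/b4.png

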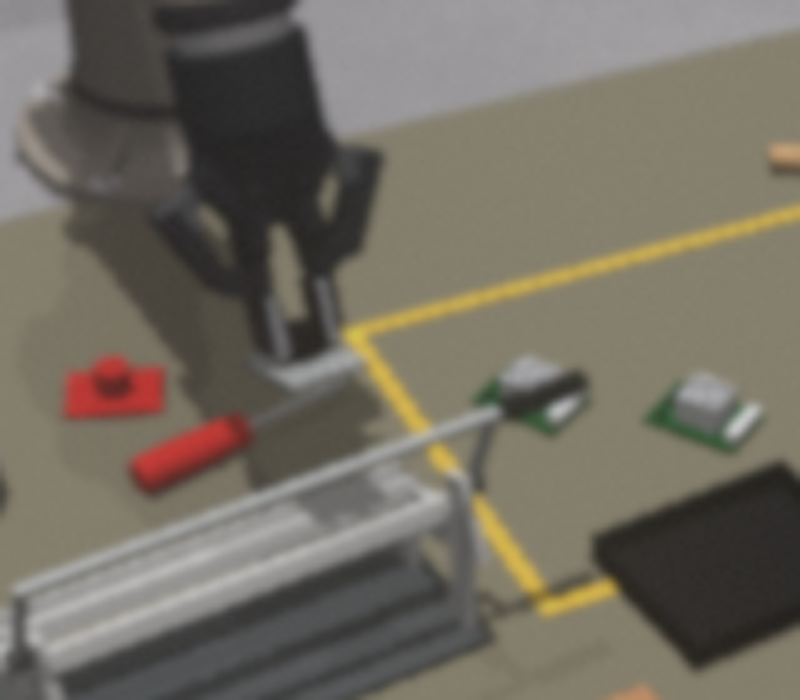

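Run:
```python
from plan import *
a=plan(cur()[0]+[0,0,.06],down(DECK[2]+np.pi/2))
b=plan([.629,.139,.23],None if 0 else a[1],start=a)
plan([.629,.139,.016],a[1],start=b)
```

```text
5 rows of [-0.0, 0.0001, -0.0119] [0.81, 0.006, 0.005] total turn deg [20.2  0.2  0.1]
6 rows of [0.0363, 0.0196, 0.0003] [0.0, 0.0, 0.0] total turn deg [0. 0. 0.]
5 rows of [0.0, 0.0, 0.0428] [0.0, 0.0, 0.0] total turn deg [0. 0. 0.]
```

Request:
send_rows(
  series=[
    [[0,0,-0.0119],[0.81,0,0]],
    [[0,0,-0.0119],[0.81,0,0]],
    [[0,0,-0.0119],[0.81,0,0]],
    [[0,0,-0.0119],[0.81,0,0]],
    [[0,0,-0.0119],[0.81,0,0]],
    [[0.0363,0.0196,0],[0,0,0]],
    [[0.0363,0.0196,0],[0,0,0]],
    [[0.0363,0.0196,0],[0,0,0]],
    [[0.0363,0.0196,0],[0,0,0]],
    [[0.0363,0.0196,0],[0,0,0]],
    [[0.0363,0.0196,0],[0,0,0]],
    [[0,0,0],[0,0,0]],
    [[0,0,0],[0,0,0]],
  ],
)

```text
clock: 23.9
tcp_pos: [0.6273, 0.1392, 0.1948]
orientation: [2.092, 2.344, -0.007]
contact_force: [0.9, -0.8, -1.2]
grip_width: 0.0218
```

Run:
```python
from plan import *
st()
plan([.629,.139,.030],down(DECK[2]+np.pi/2))
s=grab_frame('scene')
save(s,'b5',(230,90,390,250),4)
```

```text
t 23.9 TIP [0.6274 0.1394 0.2288] q [ 0.26  0.56 -0.84  1.59  0.44  1.19  1.02] F [ 0.9 -0.8 -1.2] grip 0.0218
5 rows of [-0.0, 0.0004, 0.0398] [-0.007, 0.007, 0.008] total turn deg [-0.2  0.2  0.2]
```

View pics/b5.png

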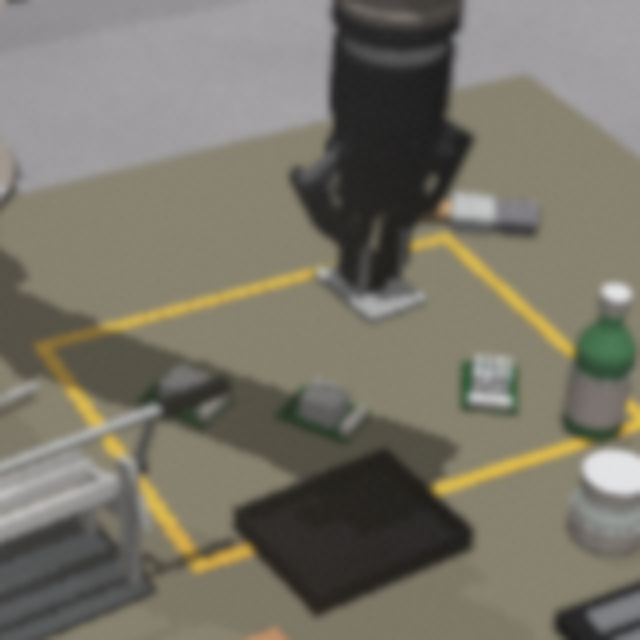

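Request:
send_rows(
  series=[
    [[0,0.0004,0.05],[0,0,0]],
    [[0,0.0004,0.05],[0,0,0]],
    [[0,0.0004,0.05],[0,0,0]],
    [[0,0.0004,0.03],[0,0,0]],
    [[0,0,0.015],[0,0,0]],
    [[0,0,0.006],[0,0,0]],
    [[0,0,0.006],[0,0,0]],
    [[0,0,0],[0,0,0]],
  ],
)

```text
clock: 24.95
tcp_pos: [0.6296, 0.1396, -0.0101]
orientation: [2.091, 2.343, -0.002]
contact_force: [1.2, -0.5, -0.9]
grip_width: 0.022
```

Request:
send_rows(
  series=[
    [[0,0,0.002],[0,0,0]],
    [[0,0,0.002],[0,0,0]],
    [[0,0,0],[0,0,0]],
  ],
)

```text
clock: 25.32
tcp_pos: [0.6291, 0.1395, -0.0147]
orientation: [2.092, 2.343, -0.003]
contact_force: [-0.2, 0.9, -1.8]
grip_width: 0.0214
```

Request:
send_rows(
  series=[
    [[0,0,0.002],[0,0,0]],
    [[0,0,0.002],[0,0,0]],
    [[0,0,0],[0,0,0]],
  ],
)

```text
clock: 25.7
tcp_pos: [0.6289, 0.1395, -0.019]
orientation: [2.092, 2.344, -0.004]
contact_force: [0.6, -0.8, -1.4]
grip_width: 0.0215
```

Request:
send_rows(
  series=[
    [[0,0,0.002],[0,0,0]],
    [[0,0,0],[0,0,0]],
  ],
)

```text
clock: 25.95
tcp_pos: [0.6292, 0.1396, -0.0202]
orientation: [2.091, 2.343, -0.003]
contact_force: [-1.3, -1.6, 3.6]
grip_width: 0.0216
```

Request:
send_rows(
  series=[
    [[0,0,0],[0,0,0]],
    [[0,0,0],[0,0,0]],
    [[0,0,0],[0,0,0]],
    [[0,0,-0.03],[0,0,0]],
    [[0,0,-0.05],[0,0,0]],
    [[0,0,-0.05],[0,0,0]],
    [[0,0,-0.05],[0,0,0]],
    [[0,0,0],[0,0,0]],
  ],
  fingers=100,
)

```text
clock: 26.95
tcp_pos: [0.6318, 0.1415, 0.164]
orientation: [2.089, 2.34, 0.008]
contact_force: [-0.1, 0.6, -0.3]
grip_width: 0.0522
```

Run:
```python
from plan import *
from mods import modules
st()
t=grab_frame('top'); modules(t)
save(t,'c1',(90,130,290,260),4)
s=grab_frame('scene');save(s,'c2',(230,150,390,270),5)
```

```text
t 26.95 TIP [0.6316 0.1415 0.198 ] q [ 0.25  0.59 -0.83  1.62  0.47  1.13  0.99] F [-0.1  0.6 -0.3] grip 0.0522
px [133. 203.] area 149 c 520 334 size 45 61 ang -32.7 conn [ 38. 226.]
px [180. 213.] area 128 c 493 193 size 61 42 ang 33.4 conn [149.  39.]
px [209. 239.] area 83 c 426 107 size 59 29 ang 31.4 conn [154.  38.]
```

View pics/c1.png

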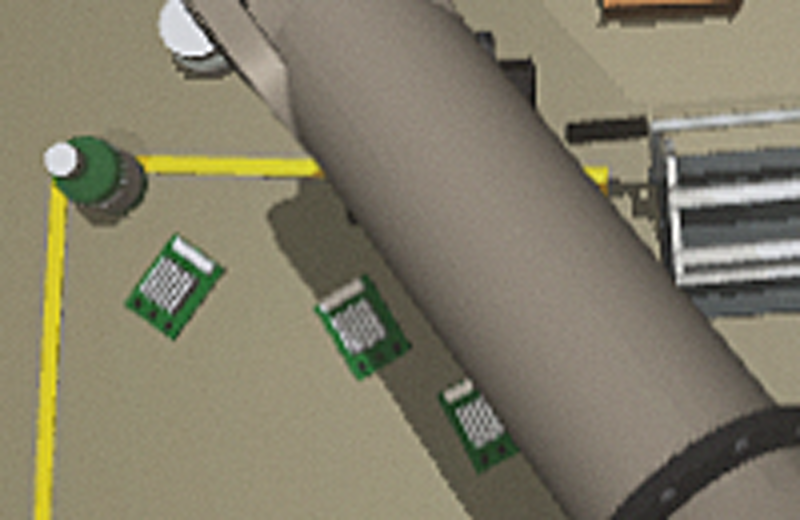

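View pics/c2.png

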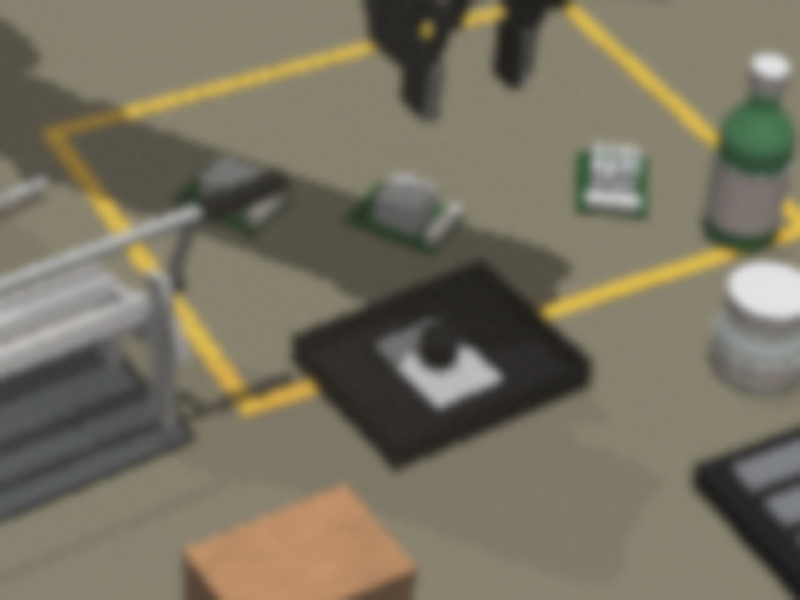

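Run:
```python
from plan import *
s=grab_frame('scene')
print('bottle foot',plane(s,[(378.5,196)],0))
a=plan([.520,.334,.12],down(np.deg2rad(57.3)))
plan([.520,.334,.007],a[1],start=a)
```

```text
bottle foot [[0.59520954 0.38457386 0.        ]]
8 rows of [0.0218, -0.0182, 0.009] [-0.002, 0.005, 0.98] total turn deg [-0.1  0.2 39.2]
3 rows of [0.0, 0.0, 0.0377] [0.0, 0.0, 0.0] total turn deg [0. 0. 0.]
```

Request:
send_rows(
  series=[
    [[0.0218,-0.0182,0.009],[0,0,0.98]],
    [[0.0218,-0.0182,0.009],[0,0,0.98]],
    [[0.0218,-0.0182,0.009],[0,0,0.98]],
    [[0.0218,-0.0182,0.009],[0,0,0.98]],
    [[0.0218,-0.0182,0.009],[0,0,0.98]],
    [[0.0218,-0.0182,0.009],[0,0,0.98]],
    [[0.0218,-0.0182,0.009],[0,0,0.98]],
    [[0.0218,-0.0182,0.009],[0,0,0.98]],
    [[0,0,0],[0,0,0]],
    [[0,0,0],[0,0,0]],
  ],
)

```text
clock: 28.35
tcp_pos: [0.5201, 0.333, 0.0858]
orientation: [2.755, 1.506, -0.006]
contact_force: [-0.3, -0.9, -0.2]
grip_width: 0.0519
```

Run:
```python
from plan import *
st()
plan([.520,.334,.007],down(np.deg2rad(57.3)))
s=grab_frame('scene');save(s,'d1',(290,100,420,220),5)
print((proj(s,[cur()[0],[.52,.334,.024]])-[290,100])*5)
```

```text
t 28.35 TIP [0.5202 0.3332 0.1198] q [-0.19  0.6  -0.66  1.76  0.44  0.95 -0.03] F [-0.3 -0.9 -0.2] grip 0.0519
3 rows of [0.0004, -0.0002, 0.0376] [-0.0, 0.017, 0.002] total turn deg [-0.   0.3  0. ]
[[332.07880428 282.96231272]
 [315.06199835 405.98784444]]
```

View pics/d1.png

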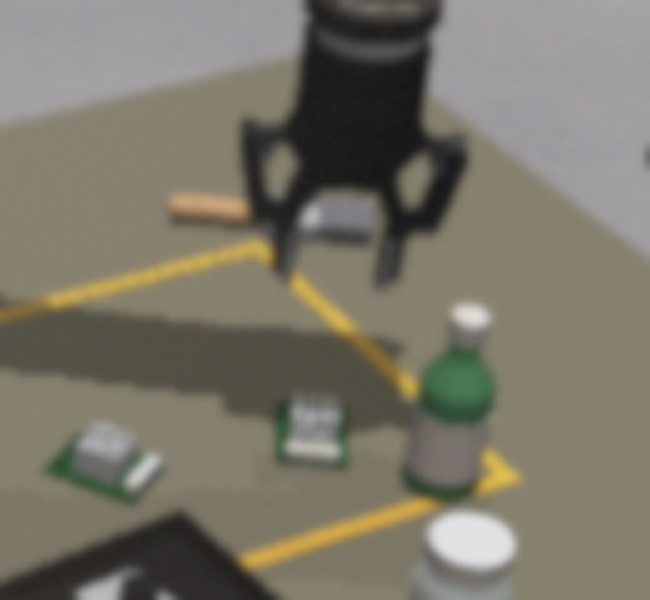

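The tips are at crop (285,275)/(385,285), above the module, whose heat sink matches the prediction at (315,406). Descending.

Request:
send_rows(
  series=[
    [[0.0004,0,0.04],[0,0,0]],
    [[0,0,0.035],[0,0,0]],
    [[0,0,0.02],[0,0,0]],
    [[0,0,0.012],[0,0,0]],
    [[0,0,0.005],[0,0,0]],
    [[0,0,0],[0,0,0]],
  ],
)

```text
clock: 29.15
tcp_pos: [0.5209, 0.3347, -0.0245]
orientation: [2.756, 1.506, -0.001]
contact_force: [0.5, 0.7, 0.3]
grip_width: 0.052
```

Request:
send_rows(
  series=[
    [[0,0,0],[0,0,0]],
    [[0,0,0],[0,0,0]],
    [[0,0,0],[0,0,0]],
    [[0,0,0],[0,0,0]],
    [[0,0,0],[0,0,0]],
  ],
  fingers=255,
  grip_force=50,
)

```text
clock: 29.78
tcp_pos: [0.5213, 0.3351, -0.0239]
orientation: [2.756, 1.506, 0.0]
contact_force: [-0.7, -0.9, 6.8]
grip_width: 0.0269
```

Request:
send_rows(
  series=[
    [[0,0,-0.01],[0,0,0]],
    [[0,0,-0.04],[0,0,0]],
    [[0,0,-0.05],[0,0,0]],
    [[0,0,-0.05],[0,0,0]],
    [[0,0,-0.05],[0,0,0]],
    [[0,0,0],[0,0,0]],
  ],
)

```text
clock: 30.52
tcp_pos: [0.5225, 0.3369, 0.18]
orientation: [2.757, 1.506, 0.01]
contact_force: [-0.5, 0.1, -1.7]
grip_width: 0.0269
```

Run:
```python
from plan import *
st()
a=plan(dk(-1,-75,180),decktool(1))
s=grab_frame('scene');save(s,'d2',(290,80,420,200),5)
```

```text
t 30.52 TIP [0.5223 0.3368 0.214 ] q [-0.15  0.5  -0.71  1.68  0.36  1.1   0.03] F [-0.5  0.1 -1.7] grip 0.0269
13 rows of [-0.0429, 0.0128, -0.0016] [-0.292, 0.102, -0.595] total turn deg [-19.    6.6 -38.7]
```

View pics/d2.png

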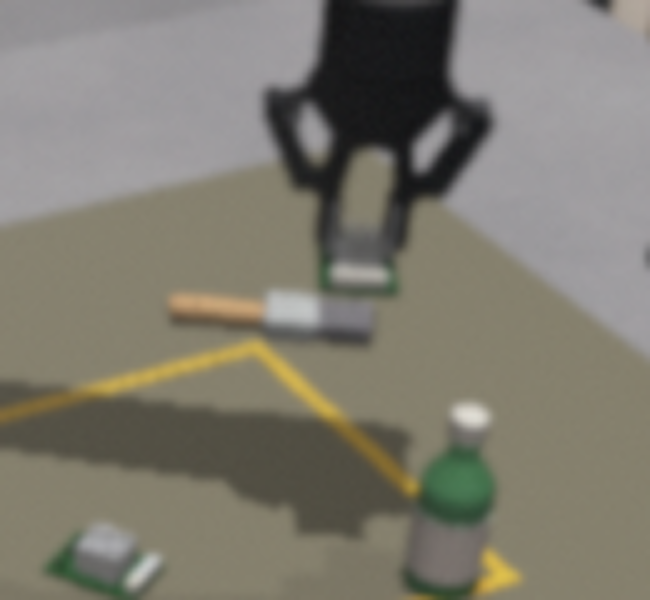

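Request:
send_rows(
  series=[
    [[-0.0429,0.0128,-0.0016],[-0.292,0.102,-0.595]],
    [[-0.0429,0.0128,-0.0016],[-0.292,0.102,-0.595]],
    [[-0.0429,0.0128,-0.0016],[-0.292,0.102,-0.595]],
    [[-0.0429,0.0128,-0.0016],[-0.292,0.102,-0.595]],
    [[-0.0429,0.0128,-0.0016],[-0.292,0.102,-0.595]],
    [[-0.0429,0.0128,-0.0016],[-0.292,0.102,-0.595]],
    [[-0.0429,0.0128,-0.0016],[-0.292,0.102,-0.595]],
    [[-0.0429,0.0128,-0.0016],[-0.292,0.102,-0.595]],
    [[-0.0429,0.0128,-0.0016],[-0.292,0.102,-0.595]],
    [[-0.0429,0.0128,-0.0016],[-0.292,0.102,-0.595]],
    [[-0.0429,0.0128,-0.0016],[-0.292,0.102,-0.595]],
    [[-0.0429,0.0128,-0.0016],[-0.292,0.102,-0.595]],
    [[-0.0429,0.0128,-0.0016],[-0.292,0.102,-0.595]],
    [[0,0,0],[0,0,0]],
    [[0,0,0],[0,0,0]],
  ],
)

```text
clock: 32.45
tcp_pos: [0.5327, -0.2348, 0.2107]
orientation: [1.928, 2.154, 0.369]
contact_force: [-0.5, -0.6, -1.0]
grip_width: 0.0264
```

Run:
```python
from plan import *
st()
Rm,o=deckT();print(Rm.T@(cur()[0]-o)*1e3)
a=plan(dk(-1,-75,50),decktool(1))
s=grab_frame('scene');save(s,'d3',(130,70,290,270),3)
```

```text
t 32.45 TIP [ 0.5214 -0.236   0.2427] q [ 0.97  0.22 -0.63  1.98 -0.04  0.68  2.08] F [-0.5 -0.6 -1. ] grip 0.0264
[ -4.48607709 -75.24710713 176.98225839]
3 rows of [0.0001, 0.0015, 0.0423] [-0.036, 0.004, 0.003] total turn deg [-0.5  0.1  0. ]
```

View pics/d3.png

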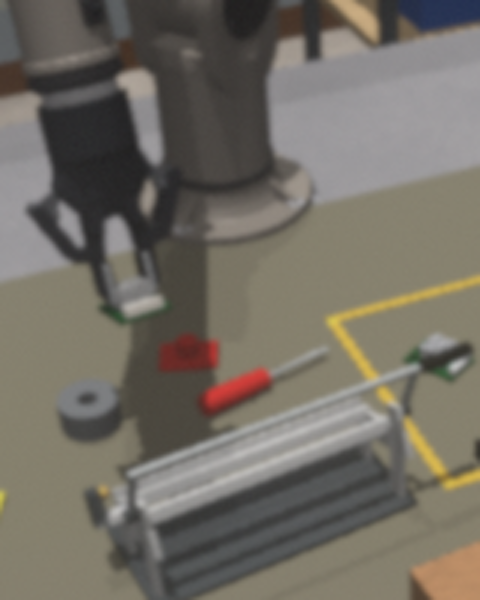

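Run:
```python
from plan import *
a=plan(dk(4,-75,40),decktool(1))
```

```text
4 rows of [-0.0001, 0.0023, 0.0343] [-0.026, 0.003, 0.007] total turn deg [-0.5  0.1  0.1]
```

Request:
send_rows(
  series=[
    [[0,0.0023,0.0343],[-0.026,0,0]],
    [[0,0.0023,0.0343],[-0.026,0,0]],
    [[0,0.0023,0.0343],[-0.026,0,0]],
    [[0,0.0023,0.0343],[-0.026,0,0]],
    [[0,0,0],[0,0,0]],
    [[0,0,0],[0,0,0]],
  ],
)

```text
clock: 33.25
tcp_pos: [0.5889, -0.2292, 0.0871]
orientation: [1.918, 2.148, 0.379]
contact_force: [0.1, -0.5, -0.1]
grip_width: 0.0266
```

Run:
```python
from plan import *
st()
Rm,o=deckT();print(Rm.T@(cur()[0]-o)*1e3)
a=plan(dk(4,-75,18),decktool(1))
s=grab_frame('scene');save(s,'d4',(150,130,270,280),4)
t=grab_frame('top');save(t,'d5',(260,130,380,230),6)
```

```text
t 33.25 TIP [ 0.5772 -0.2304  0.1191] q [ 0.77  0.45 -0.51  2.    0.16  0.42  1.89] F [ 0.1 -0.5 -0.1] grip 0.0266
[  5.83928878 -75.80754988  41.57375126]
1 rows of [0.001, -0.002, 0.0236] [0.029, 0.033, 0.033] total turn deg [0.1 0.2 0.2]
```

View pics/d4.png

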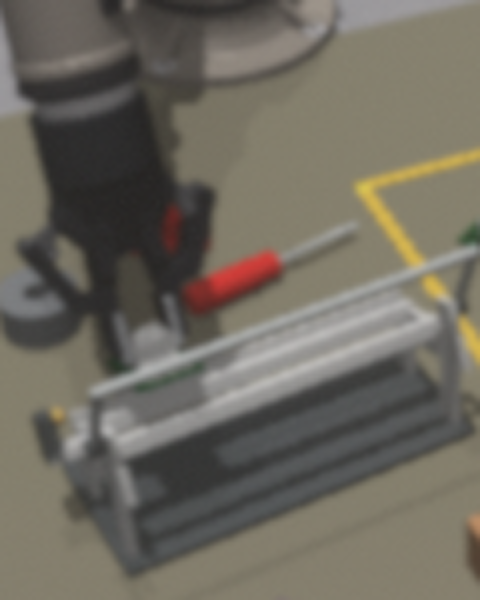

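View pics/d5.png

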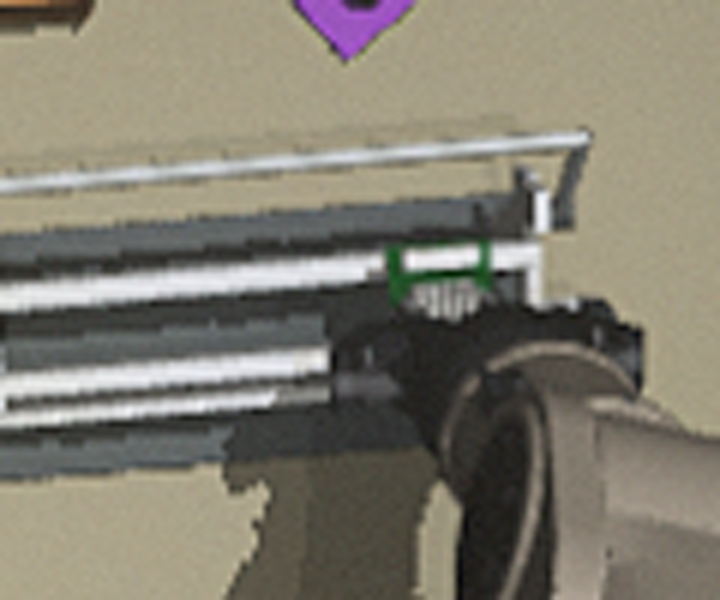

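Request:
send_rows(
  series=[
    [[0.001,-0.002,0.012],[0,0,0]],
    [[0,0,0.01],[0,0,0]],
    [[0,0,0.004],[0,0,0]],
    [[0,0,0],[0,0,0]],
  ],
)

```text
clock: 33.85
tcp_pos: [0.5956, -0.2282, 0.0606]
orientation: [1.92, 2.148, 0.378]
contact_force: [0.3, -0.2, -0.2]
grip_width: 0.0269
```

Request:
send_rows(
  series=[
    [[0,0,0.002],[0,0,0]],
    [[0,0,0.002],[0,0,0]],
    [[0,0,0],[0,0,0]],
  ],
)

```text
clock: 34.22
tcp_pos: [0.5971, -0.2283, 0.0574]
orientation: [1.92, 2.147, 0.378]
contact_force: [-0.2, 0.1, 0.3]
grip_width: 0.0265
```

Run:
```python
from plan import *
st()
Rm,o=deckT();print(Rm.T@(cur()[0]-o)*1e3, Rm.T@cur()[2]['contact_force'])
```

```text
t 34.23 TIP [ 0.5855 -0.2294  0.0893] q [ 0.73  0.5  -0.47  2.    0.2   0.36  1.86] F [-0.2  0.1  0.3] grip 0.0265
[  3.41188807 -75.75371703  10.79345765] [-0.07368626  0.10718178  0.3202691 ]
```

Lower in small steps until it touches.

Request:
send_rows(
  series=[
    [[0,0,0.001],[0,0,0]],
    [[0,0,0.001],[0,0,0]],
    [[0,0,0],[0,0,0]],
  ],
)

```text
clock: 34.6
tcp_pos: [0.5976, -0.2283, 0.0565]
orientation: [1.92, 2.147, 0.378]
contact_force: [-7.7, 0.6, 10.6]
grip_width: 0.0268
```

Request:
send_rows(
  series=[
    [[0,0,0.001],[0,0,0]],
    [[0,0,0],[0,0,0]],
  ],
)

```text
clock: 34.85
tcp_pos: [0.5976, -0.2284, 0.0565]
orientation: [1.92, 2.147, 0.377]
contact_force: [-13.8, 2.5, 22.4]
grip_width: 0.0266
```

Run:
```python
from plan import *
st()
Rm,o=deckT();print(Rm.T@(cur()[0]-o)*1e3, Rm.T@cur()[2]['contact_force'])
```

```text
t 34.85 TIP [ 0.586  -0.2295  0.0884] q [ 0.72  0.5  -0.46  2.    0.2   0.36  1.85] F [-13.8   2.5  22.4] grip 0.0266
[  3.56523898 -75.8729541    9.77592599] [-4.94442109  3.99282492 25.61028989]
```

Request:
send_rows(
  series=[
    [[0,0,-0.0018],[0,0,0]],
    [[0,-0.002,0],[0,0,0]],
    [[0,-0.001,0],[0,0,0]],
    [[0,0,0],[0,0,0]],
  ],
)

```text
clock: 35.35
tcp_pos: [0.5956, -0.2287, 0.0558]
orientation: [1.919, 2.146, 0.38]
contact_force: [-0.2, 0.3, 4.8]
grip_width: 0.0272
```

```bash
cat > dst.py <<'E'
from plan import *
st()
Rm,o=deckT();print('deck tip',(Rm.T@(cur()[0]-o)*1e3).round(1), 'Fdeck',(Rm.T@cur()[2]['contact_force']).round(1))
E
python3 dst.py
```

```text
t 35.35 TIP [ 0.5839 -0.2299  0.0877] q [ 0.73  0.5  -0.47  2.01  0.2   0.36  1.86] F [-0.2  0.3  4.8] grip 0.0272
deck tip [  1.4 -76.    9.9] Fdeck [1.5 0.3 4.5]
```

Request:
send_rows(
  series=[
    [[0,-0.002,0],[0,0,0]],
    [[0,0,0],[0,0,0]],
  ],
)

```text
clock: 35.6
tcp_pos: [0.5939, -0.229, 0.0552]
orientation: [1.919, 2.145, 0.38]
contact_force: [0.6, 0.0, 5.2]
grip_width: 0.0269
```

```bash
python3 dst.py
```

```text
t 35.6 TIP [ 0.5822 -0.2301  0.0871] q [ 0.73  0.5  -0.47  2.01  0.2   0.35  1.86] F [0.6 0.  5.2] grip 0.0269
deck tip [ -0.5 -76.1   9.9] Fdeck [ 2.3 -0.1  4.7]
```

Request:
send_rows(
  series=[
    [[0,-0.002,0],[0,0,0]],
    [[0,0,0],[0,0,0]],
  ],
)

```text
clock: 35.85
tcp_pos: [0.5938, -0.229, 0.0554]
orientation: [1.916, 2.144, 0.382]
contact_force: [6.6, 1.0, 4.0]
grip_width: 0.0268
```

```bash
python3 dst.py
```

```text
t 35.85 TIP [ 0.582  -0.2301  0.0873] q [ 0.73  0.5  -0.47  2.01  0.2   0.35  1.86] F [6.6 1.  4. ] grip 0.0268
deck tip [ -0.6 -76.1  10.1] Fdeck [7.6 0.3 1.5]
```

Request:
send_rows(
  series=[
    [[0,-0.001,0],[0,0,0]],
    [[0,0,0],[0,0,0]],
  ],
)

```text
clock: 36.1
tcp_pos: [0.5938, -0.2289, 0.0555]
orientation: [1.915, 2.143, 0.384]
contact_force: [6.6, 1.5, 3.8]
grip_width: 0.0268
```

```bash
python3 dst.py
```

```text
t 36.1 TIP [ 0.5819 -0.2301  0.0873] q [ 0.74  0.5  -0.47  2.02  0.2   0.35  1.86] F [6.6 1.5 3.8] grip 0.0268
deck tip [ -0.6 -76.   10.2] Fdeck [7.7 0.7 1.3]
```

Request:
send_rows(
  series=[
    [[0,0.002,0],[0,0,0]],
    [[0,0,0],[0,0,0]],
  ],
)

```text
clock: 36.35
tcp_pos: [0.5939, -0.2289, 0.0553]
orientation: [1.917, 2.145, 0.381]
contact_force: [4.0, -0.2, 5.4]
grip_width: 0.0265
```

Request:
send_rows(
  series=[
    [[0,0,0],[0,0,0]],
    [[0,0,0],[0,0,0]],
    [[0,0,0],[0,0,0]],
    [[0,0,-0.015],[0,0,0]],
    [[0,0,-0.03],[0,0,0]],
    [[0,0,-0.05],[0,0,0]],
    [[0,0,-0.05],[0,0,0]],
    [[0,0,0],[0,0,0]],
  ],
  fingers=120,
)

```text
clock: 37.35
tcp_pos: [0.5431, -0.2356, 0.195]
orientation: [1.916, 2.14, 0.377]
contact_force: [0.6, -0.4, -0.0]
grip_width: 0.0449
```

```bash
cat > look.py <<'E'
import sys
from plan import *
from mods import modules
n=sys.argv[1]
st()
t=grab_frame('top'); modules(t)
save(t,n+'t',(245,140,365,220),6)
s=grab_frame('scene');save(s,n+'s',(150,180,270,280),6)
Rm,o=deckT()
# green board corners on rack in deck coords (z=4)
im=cv2.cvtColor(t['frame'],cv2.COLOR_RGB2HSV)
g=((im[...,0]>50)&(im[...,0]<85)&(im[...,1]>110)).astype(np.uint8); m=np.zeros_like(g); m[140:215,253:365]=g[140:215,253:365]
m=cv2.morphologyEx(m,cv2.MORPH_CLOSE,np.ones((5,5)))
k,l,stt,c=cv2.connectedComponentsWithStats(m)
for i in range(1,k):
    if stt[i,4]<30: continue
    ys,xs=np.nonzero(l==i); P=(planeN(t,np.c_[xs,ys],dk(0,0,4),Rm[:,2])-o)@Rm*1e3
    print('rack module: deck rect',cv2.minAreaRect(P[:,:2].astype(np.float32)),'area',stt[i,4])
E
python3 look.py e1
```

```text
t 37.35 TIP [ 0.5313 -0.2366  0.2269] q [ 0.98  0.26 -0.66  1.99  0.01  0.62  2.04] F [ 0.6 -0.4 -0. ] grip 0.0449
px [182. 213.] area 170 c 494 193 size 61 44 ang 33.8 conn [219.  55.]
px [212. 236.] area 172 c 430 101 size 61 44 ang 30.3 conn [230.  59.]
rack module: deck rect ((-0.4202766418457031, -75.65921783447266), (44.44144821166992, 61.29472732543945), 88.08753967285156) area 131
```

View pics/e1t.png

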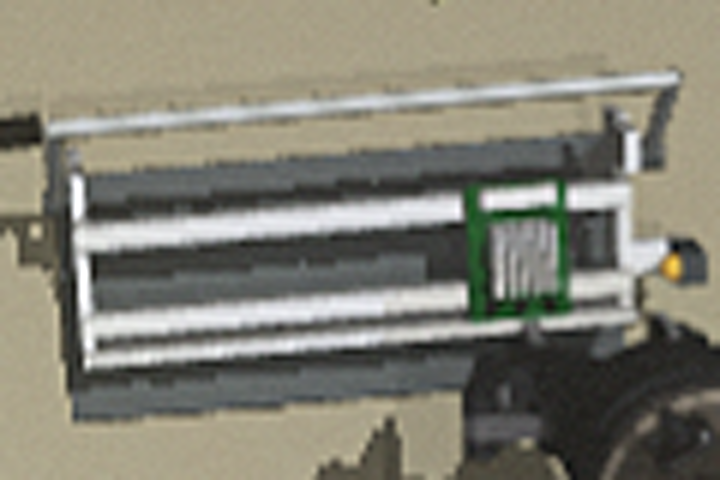

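View pics/e1s.png

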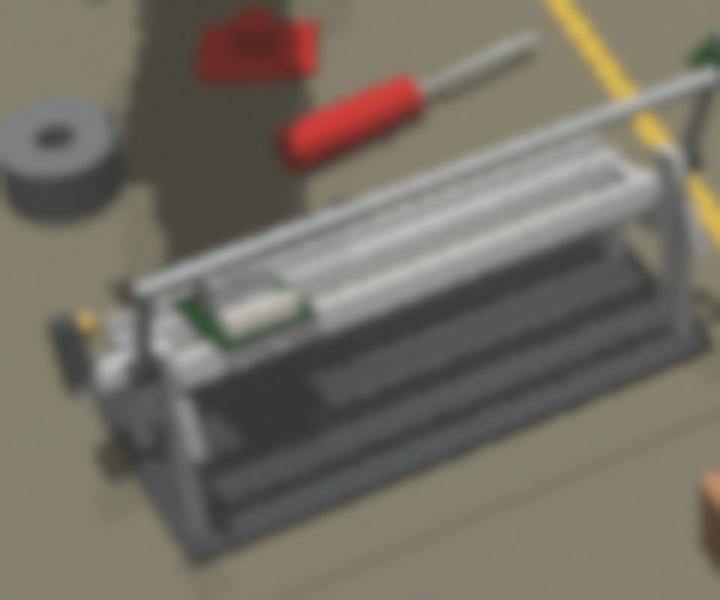

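Run:
```python
from plan import *
a=plan([.4935,.193,.10],down(np.deg2rad(123.8)),n=14)
```

```text
14 rows of [0.0305, 0.0051, 0.0096] [0.282, 0.073, -0.388] total turn deg [ 19.7   5.1 -27.2]
```

Request:
send_rows(
  series=[
    [[0.0305,0.0051,0.0096],[0.282,0.073,-0.388]],
    [[0.0305,0.0051,0.0096],[0.282,0.073,-0.388]],
    [[0.0305,0.0051,0.0096],[0.282,0.073,-0.388]],
    [[0.0305,0.0051,0.0096],[0.282,0.073,-0.388]],
    [[0.0305,0.0051,0.0096],[0.282,0.073,-0.388]],
    [[0.0305,0.0051,0.0096],[0.282,0.073,-0.388]],
    [[0.0305,0.0051,0.0096],[0.282,0.073,-0.388]],
    [[0.0305,0.0051,0.0096],[0.282,0.073,-0.388]],
    [[0.0305,0.0051,0.0096],[0.282,0.073,-0.388]],
    [[0.0305,0.0051,0.0096],[0.282,0.073,-0.388]],
    [[0.0305,0.0051,0.0096],[0.282,0.073,-0.388]],
    [[0.0305,0.0051,0.0096],[0.282,0.073,-0.388]],
    [[0.0305,0.0051,0.0096],[0.282,0.073,-0.388]],
    [[0.0305,0.0051,0.0096],[0.282,0.073,-0.388]],
    [[0,0,0],[0,0,0]],
    [[0,0,0],[0,0,0]],
  ],
  fingers=100,
)

```text
clock: 39.45
tcp_pos: [0.493, 0.1924, 0.0648]
orientation: [-1.478, -2.77, 0.001]
contact_force: [0.7, -1.0, -0.2]
grip_width: 0.0522
```

Run:
```python
from plan import *
st()
plan([.4935,.193,.01],down(np.deg2rad(123.8)))
s=grab_frame('scene');save(s,'f1',(240,100,370,220),5)
print((proj(s,[cur()[0],[.4935,.193,.024]])-[240,100])*5)
```

```text
t 39.45 TIP [0.4931 0.1924 0.0988] q [ 0.05  0.5  -0.68  1.98  0.43  0.81  1.29] F [ 0.7 -1.  -0.2] grip 0.0522
2 rows of [0.0, 0.0004, 0.0444] [-0.009, -0.008, 0.005] total turn deg [-0.1 -0.1  0.1]
[[360.93419908 342.54937004]
 [354.97854495 439.23808877]]
```

View pics/f1.png

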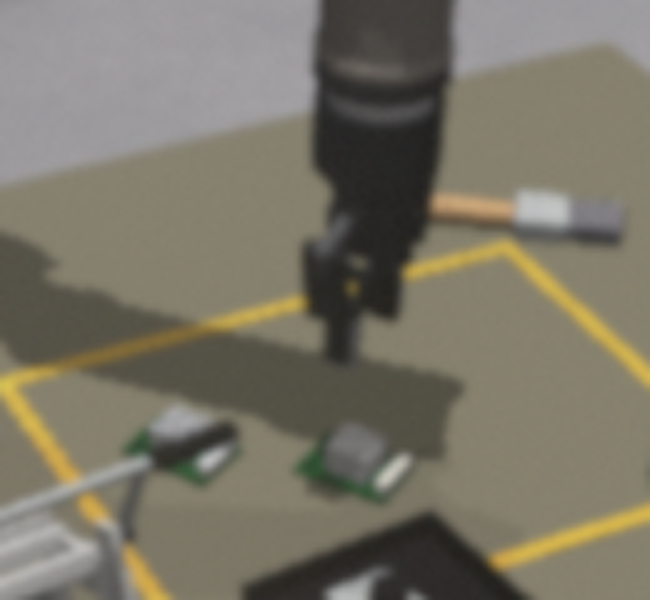

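The sink top sits at about crop (356,438), as predicted, with the fingers above it. Descending and gripping.

Request:
send_rows(
  series=[
    [[0,0.0005,0.035],[0,0,0]],
    [[0,0,0.03],[0,0,0]],
    [[0,0,0.015],[0,0,0]],
    [[0,0,0.008],[0,0,0]],
    [[0,0,0],[0,0,0]],
  ],
)

```text
clock: 40.12
tcp_pos: [0.4941, 0.1934, -0.0221]
orientation: [-1.479, -2.771, -0.001]
contact_force: [0.7, 0.3, 0.4]
grip_width: 0.0519
```

Request:
send_rows(
  series=[
    [[0,0,0],[0,0,0]],
    [[0,0,0],[0,0,0]],
    [[0,0,0],[0,0,0]],
    [[0,0,0],[0,0,0]],
    [[0,0,0],[0,0,0]],
  ],
  fingers=255,
  grip_force=50,
)

```text
clock: 40.75
tcp_pos: [0.4947, 0.1939, -0.0211]
orientation: [1.479, 2.771, 0.003]
contact_force: [-0.4, -0.7, 6.7]
grip_width: 0.0265
```

Request:
send_rows(
  series=[
    [[0,0,-0.01],[0,0,0]],
    [[0,0,-0.04],[0,0,0]],
    [[0,0,-0.05],[0,0,0]],
    [[0,0,-0.05],[0,0,0]],
    [[0,0,-0.05],[0,0,0]],
    [[0,0,0],[0,0,0]],
  ],
)

```text
clock: 41.5
tcp_pos: [0.4962, 0.1947, 0.1822]
orientation: [1.477, 2.768, 0.01]
contact_force: [-0.7, 1.4, -1.4]
grip_width: 0.0266
```

Run:
```python
from plan import *
st()
a=plan(dk(4,0,140),decktool(1),n=9)
s=grab_frame('scene');save(s,'f2',(230,80,360,200),5)
```

```text
t 41.5 TIP [0.496  0.1946 0.2162] q [ 0.14  0.35 -0.77  1.88  0.29  1.02  1.41] F [-0.7  1.4 -1.4] grip 0.0266
9 rows of [-0.0388, -0.0095, -0.0006] [-0.427, -0.108, 0.605] total turn deg [-19.2  -4.9  27.2]
```

View pics/f2.png

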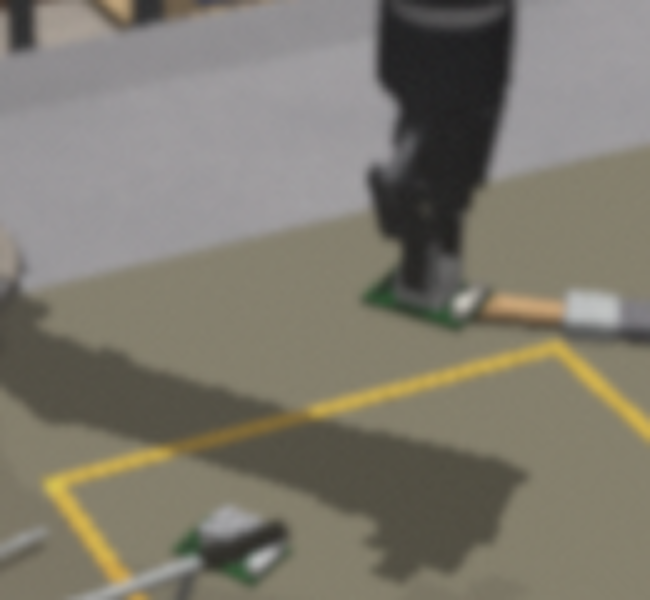

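Request:
send_rows(
  series=[
    [[-0.0388,-0.0095,-0.0006],[-0.427,-0.108,0.605]],
    [[-0.0388,-0.0095,-0.0006],[-0.427,-0.108,0.605]],
    [[-0.0388,-0.0095,-0.0006],[-0.427,-0.108,0.605]],
    [[-0.0388,-0.0095,-0.0006],[-0.427,-0.108,0.605]],
    [[-0.0388,-0.0095,-0.0006],[-0.427,-0.108,0.605]],
    [[-0.0388,-0.0095,-0.0006],[-0.427,-0.108,0.605]],
    [[-0.0388,-0.0095,-0.0006],[-0.427,-0.108,0.605]],
    [[-0.0388,-0.0095,-0.0006],[-0.427,-0.108,0.605]],
    [[-0.0388,-0.0095,-0.0006],[-0.427,-0.108,0.605]],
    [[0,0,0],[0,0,0]],
    [[0,0,0],[0,0,0]],
  ],
)

```text
clock: 42.92
tcp_pos: [0.5424, -0.1586, 0.1738]
orientation: [1.928, 2.155, 0.37]
contact_force: [-0.0, -0.1, -0.5]
grip_width: 0.0261
```

```bash
python3 dst.py
python3 - <<'E'
from plan import *
a=plan(dk(4,0,20),decktool(1),n=4)
s=grab_frame('scene');save(s,'f3',(150,80,280,230),4)
E
```

```text
t 42.92 TIP [ 0.5312 -0.1599  0.2058] q [ 0.8   0.23 -0.61  2.07  0.04  0.56  1.87] F [-0.  -0.1 -0.5] grip 0.0261
deck tip [-1.000e-01 -6.000e-01  1.361e+02] Fdeck [-0.2 -0.1 -0.5]
4 rows of [0.0001, 0.0013, 0.029] [-0.028, -0.001, 0.002] total turn deg [-0.6 -0.   0. ]
```

View pics/f3.png

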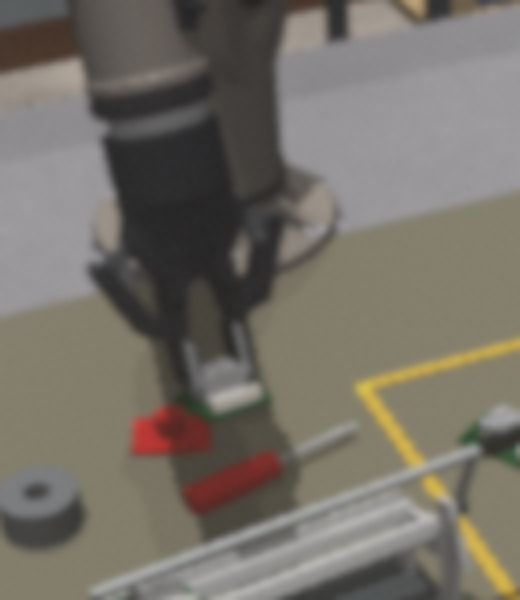

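The module is still squarely held. Lowering to tip deck z ≈ 17.

Request:
send_rows(
  series=[
    [[0,0.0013,0.029],[-0.028,0,0]],
    [[0,0.0013,0.029],[-0.028,0,0]],
    [[0,0.0013,0.029],[-0.028,0,0]],
    [[0,0.0013,0.02],[-0.028,0,0]],
    [[0,0,0.007],[0,0,0]],
    [[0,0,0],[0,0,0]],
  ],
)

```text
clock: 43.72
tcp_pos: [0.5867, -0.1536, 0.0693]
orientation: [1.92, 2.149, 0.381]
contact_force: [-0.2, -0.4, -1.2]
grip_width: 0.0267
```

```bash
python3 dst.py
```

```text
t 43.73 TIP [ 0.5751 -0.1549  0.1012] q [ 0.6   0.43 -0.46  2.09  0.24  0.34  1.67] F [-0.2 -0.4 -1.2] grip 0.0267
deck tip [ 5.5 -0.5 22.7] Fdeck [-0.6 -0.3 -1.1]
```

Request:
send_rows(
  series=[
    [[0,-0.001,0.004],[0,0,0]],
    [[0,0,0.003],[0,0,0]],
    [[0,0,0.001],[0,0,0]],
    [[0,0,0],[0,0,0]],
  ],
)

```text
clock: 44.22
tcp_pos: [0.5884, -0.1547, 0.0617]
orientation: [1.922, 2.147, 0.381]
contact_force: [-0.5, -0.1, -0.7]
grip_width: 0.0267
```

Request:
send_rows(
  series=[
    [[0,0,0.001],[0,0,0]],
    [[0,0,0.001],[0,0,0]],
    [[0,0,0],[0,0,0]],
  ],
)

```text
clock: 44.6
tcp_pos: [0.5891, -0.1545, 0.0596]
orientation: [1.922, 2.147, 0.381]
contact_force: [0.3, -0.2, -1.7]
grip_width: 0.0267
```

```bash
python3 dst.py
```

```text
t 44.6 TIP [ 0.5774 -0.1558  0.0915] q [ 0.59  0.45 -0.45  2.09  0.26  0.32  1.66] F [ 0.3 -0.2 -1.7] grip 0.0267
deck tip [ 4.3 -1.6 12.8] Fdeck [-0.3 -0.3 -1.7]
```

Request:
send_rows(
  series=[
    [[0,0,0.001],[0,0,0]],
    [[0,0,0.0005],[0,0,0]],
    [[0,0,0],[0,0,0]],
  ],
)

```text
clock: 44.98
tcp_pos: [0.5892, -0.1546, 0.0594]
orientation: [1.921, 2.147, 0.379]
contact_force: [-10.5, 0.2, 17.1]
grip_width: 0.0265
```

```bash
python3 dst.py
```

```text
t 44.98 TIP [ 0.5775 -0.1558  0.0913] q [ 0.58  0.45 -0.44  2.09  0.26  0.32  1.66] F [-10.5   0.2  17.1] grip 0.0265
deck tip [ 4.3 -1.7 12.6] Fdeck [-3.9  1.3 19.6]
```

Touching at 12.6, as expected. Easing off and sliding to the lip.

Request:
send_rows(
  series=[
    [[0,0,-0.0012],[0,0,0]],
    [[0,-0.002,0],[0,0,0]],
    [[0,-0.002,0],[0,0,0]],
    [[0,0,0],[0,0,0]],
  ],
)

```text
clock: 45.48
tcp_pos: [0.5859, -0.1551, 0.0583]
orientation: [1.921, 2.146, 0.381]
contact_force: [-0.9, -0.2, 2.5]
grip_width: 0.0265
```

```bash
python3 dst.py
```

```text
t 45.48 TIP [ 0.5742 -0.1563  0.0902] q [ 0.59  0.45 -0.45  2.09  0.26  0.31  1.66] F [-0.9 -0.2  2.5] grip 0.0265
deck tip [ 0.8 -1.8 12.7] Fdeck [ 0.  -0.1  2.6]
```

Request:
send_rows(
  series=[
    [[0,-0.0015,0],[0,0,0]],
    [[0,0,0],[0,0,0]],
  ],
)

```text
clock: 45.72
tcp_pos: [0.5847, -0.1551, 0.0579]
orientation: [1.921, 2.146, 0.382]
contact_force: [0.8, -1.0, 2.3]
grip_width: 0.0264
```

```bash
python3 dst.py
```

```text
t 45.73 TIP [ 0.573  -0.1564  0.0898] q [ 0.59  0.45 -0.45  2.1   0.26  0.31  1.66] F [ 0.8 -1.   2.3] grip 0.0264
deck tip [-0.5 -1.8 12.7] Fdeck [ 1.5 -1.1  1.9]
```

Request:
send_rows(
  series=[
    [[0,-0.0015,0],[0,0,0]],
    [[0,0,0],[0,0,0]],
  ],
)

```text
clock: 45.98
tcp_pos: [0.5846, -0.1551, 0.058]
orientation: [1.919, 2.145, 0.384]
contact_force: [4.3, 0.3, 1.8]
grip_width: 0.0267
```

```bash
python3 dst.py
```

```text
t 45.98 TIP [ 0.5728 -0.1563  0.0899] q [ 0.59  0.45 -0.45  2.1   0.26  0.3   1.67] F [4.3 0.3 1.8] grip 0.0267
deck tip [-0.6 -1.7 12.9] Fdeck [ 4.7 -0.2  0.2]
```

Home against the lip. Relieving and releasing.

Request:
send_rows(
  series=[
    [[0,0.001,0.0005],[0,0,0]],
    [[0,0,0],[0,0,0]],
  ],
)

```text
clock: 46.22
tcp_pos: [0.5847, -0.1551, 0.0578]
orientation: [1.92, 2.146, 0.382]
contact_force: [0.2, 1.0, 8.2]
grip_width: 0.0264
```

Request:
send_rows(
  series=[
    [[0,0,0],[0,0,0]],
    [[0,0,0],[0,0,0]],
    [[0,0,0],[0,0,0]],
    [[0,0,-0.015],[0,0,0]],
    [[0,0,-0.03],[0,0,0]],
    [[0,0,-0.05],[0,0,0]],
    [[0,0,-0.05],[0,0,0]],
    [[0,0,0],[0,0,0]],
  ],
  fingers=120,
)

```text
clock: 47.22
tcp_pos: [0.5351, -0.1618, 0.1974]
orientation: [1.918, 2.141, 0.38]
contact_force: [0.4, -0.2, 0.5]
grip_width: 0.0453
```

```bash
python3 look.py g1;python3 - <<'E'
from plan import *
a=plan([.430,.101,.10],down(np.deg2rad(120.5)),n=9)
E
```

```text
t 47.23 TIP [ 0.5233 -0.1629  0.2293] q [ 0.88  0.18 -0.68  2.07  0.01  0.59  1.91] F [ 0.4 -0.2  0.5] grip 0.0453
px [212. 236.] area 173 c 430 101 size 61 44 ang 30.3 conn [230.  59.]
rack module: deck rect ((-1.188690185546875, -75.3988265991211), (44.69651412963867, 62.112308502197266), 89.14118194580078) area 132
rack module: deck rect ((-0.683990478515625, -0.8647136688232422), (61.28703689575195, 45.36849594116211), 0.44793015718460083) area 148
9 rows of [0.0318, -0.0052, 0.0131] [0.442, 0.098, -0.532] total turn deg [ 19.9   4.4 -23.9]
```

View pics/g1t.png

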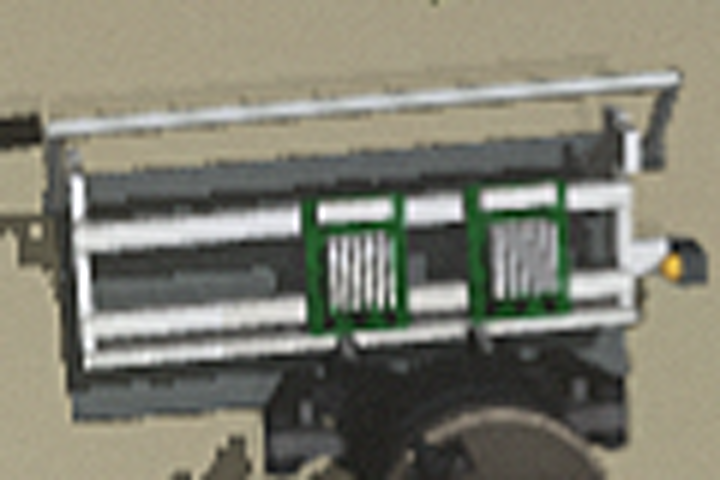

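View pics/g1s.png

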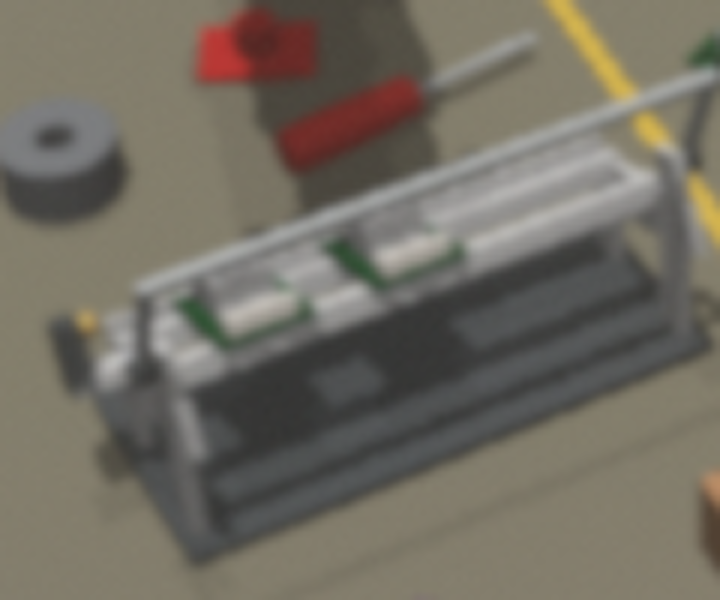

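Request:
send_rows(
  series=[
    [[0.0318,-0.0052,0.0131],[0.442,0.098,-0.532]],
    [[0.0318,-0.0052,0.0131],[0.442,0.098,-0.532]],
    [[0.0318,-0.0052,0.0131],[0.442,0.098,-0.532]],
    [[0.0318,-0.0052,0.0131],[0.442,0.098,-0.532]],
    [[0.0318,-0.0052,0.0131],[0.442,0.098,-0.532]],
    [[0.0318,-0.0052,0.0131],[0.442,0.098,-0.532]],
    [[0.0318,-0.0052,0.0131],[0.442,0.098,-0.532]],
    [[0.0318,-0.0052,0.0131],[0.442,0.098,-0.532]],
    [[0.0318,-0.0052,0.0131],[0.442,0.098,-0.532]],
    [[0,0,0],[0,0,0]],
    [[0,0,0],[0,0,0]],
  ],
  fingers=100,
)

```text
clock: 48.7
tcp_pos: [0.4294, 0.1011, 0.0647]
orientation: [-1.557, -2.726, 0.001]
contact_force: [-0.2, 0.2, 0.4]
grip_width: 0.0518
```

Run:
```python
from plan import *
st()
plan([.430,.101,.01],down(np.deg2rad(120.5)))
s=grab_frame('scene');save(s,'h1',(200,90,330,220),5)
print((proj(s,[cur()[0],[.430,.101,.024]])-[200,90])*5)
```

```text
t 48.7 TIP [0.4295 0.1011 0.0987] q [ 0.25  0.38 -0.73  2.17  0.38  0.72  1.37] F [-0.2  0.2  0.4] grip 0.0518
2 rows of [-0.0003, 0.0003, 0.0443] [-0.009, -0.011, 0.005] total turn deg [-0.1 -0.1  0. ]
[[382.0926242  375.17829566]
 [380.88951446 471.47907794]]
```

View pics/h1.png

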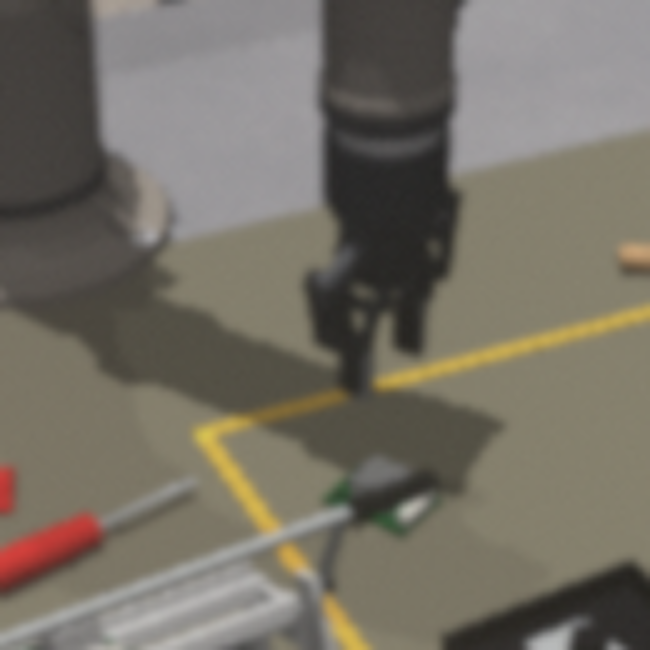

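The fingers are above module C; its sink is at crop (378,470), as predicted, partly hidden by the keeper handle that is nearer the camera. Descending and gripping.

Request:
send_rows(
  series=[
    [[0,0.0003,0.035],[0,0,0]],
    [[0,0,0.03],[0,0,0]],
    [[0,0,0.015],[0,0,0]],
    [[0,0,0.008],[0,0,0]],
    [[0,0,0],[0,0,0]],
  ],
)

```text
clock: 49.38
tcp_pos: [0.4302, 0.1016, -0.0225]
orientation: [-1.558, -2.727, -0.001]
contact_force: [-0.7, 0.5, 0.0]
grip_width: 0.0517
```

Request:
send_rows(
  series=[
    [[0,0,0],[0,0,0]],
    [[0,0,0],[0,0,0]],
    [[0,0,0],[0,0,0]],
    [[0,0,0],[0,0,0]],
    [[0,0,0],[0,0,0]],
  ],
  fingers=255,
  grip_force=50,
)

```text
clock: 50.0
tcp_pos: [0.4307, 0.1018, -0.0217]
orientation: [1.558, 2.728, 0.002]
contact_force: [-1.0, -1.2, 5.7]
grip_width: 0.0267
```

Request:
send_rows(
  series=[
    [[0,0,-0.01],[0,0,0]],
    [[0,0,-0.04],[0,0,0]],
    [[0,0,-0.05],[0,0,0]],
    [[0,0,-0.05],[0,0,0]],
    [[0,0,-0.03],[0,0,0]],
    [[0,0,0],[0,0,0]],
  ],
)

```text
clock: 50.75
tcp_pos: [0.4317, 0.1019, 0.16]
orientation: [1.557, 2.725, 0.005]
contact_force: [-0.8, -0.8, -0.7]
grip_width: 0.027
```

Run:
```python
from plan import *
st()
a=plan(dk(4,72,120),decktool(1),n=7)
s=grab_frame('scene');save(s,'h2',(200,70,330,200),5)
```

```text
t 50.75 TIP [0.4316 0.1019 0.194 ] q [ 0.38  0.23 -0.83  2.08  0.21  0.91  1.53] F [-0.8 -0.8 -0.7] grip 0.027
7 rows of [-0.0309, 0.0058, 0.0013] [-0.557, -0.12, 0.684] total turn deg [-19.5  -4.2  23.9]
```

View pics/h2.png

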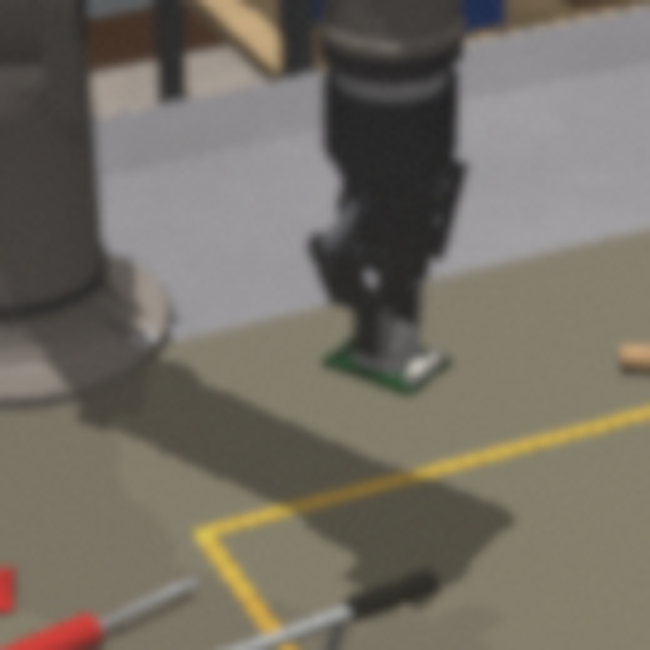

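Request:
send_rows(
  series=[
    [[-0.0309,0.0058,0.0013],[-0.557,-0.12,0.684]],
    [[-0.0309,0.0058,0.0013],[-0.557,-0.12,0.684]],
    [[-0.0309,0.0058,0.0013],[-0.557,-0.12,0.684]],
    [[-0.0309,0.0058,0.0013],[-0.557,-0.12,0.684]],
    [[-0.0309,0.0058,0.0013],[-0.557,-0.12,0.684]],
    [[-0.0309,0.0058,0.0013],[-0.557,-0.12,0.684]],
    [[-0.0309,0.0058,0.0013],[-0.557,-0.12,0.684]],
    [[0,0,0],[0,0,0]],
    [[0,0,0],[0,0,0]],
  ],
)

```text
clock: 51.92
tcp_pos: [0.5418, -0.085, 0.1556]
orientation: [1.927, 2.156, 0.374]
contact_force: [0.4, 0.5, -0.5]
grip_width: 0.0267
```

```bash
python3 dst.py
python3 - <<'E'
from plan import *
a=plan(dk(4,72,20),decktool(1),n=4)
s=grab_frame('scene');save(s,'h3',(170,80,300,230),4)
E
```

```text
t 51.92 TIP [ 0.5304 -0.0864  0.1877] q [ 0.68  0.22 -0.66  2.14  0.16  0.5   1.61] F [ 0.4  0.5 -0.5] grip 0.0267
deck tip [  0.6  72.5 116.5] Fdeck [ 0.3  0.4 -0.6]
4 rows of [-0.0002, 0.001, 0.0241] [-0.022, -0.006, 0.003] total turn deg [-0.4 -0.1  0.1]
```

View pics/h3.png

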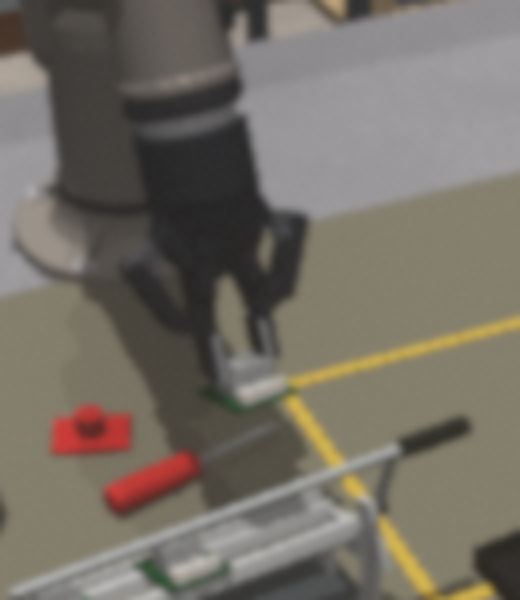

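Request:
send_rows(
  series=[
    [[0,0.001,0.03],[-0.022,0,0]],
    [[0,0.001,0.03],[-0.022,0,0]],
    [[0,0.001,0.025],[-0.022,0,0]],
    [[0,0,0.012],[-0.022,0,0]],
    [[0,0,0.003],[0,0,0]],
    [[0,0,0.001],[0,0,0]],
    [[0,0,0],[0,0,0]],
  ],
)

```text
clock: 52.85
tcp_pos: [0.5799, -0.0819, 0.0635]
orientation: [1.922, 2.147, 0.384]
contact_force: [-0.7, 0.7, -0.2]
grip_width: 0.0263
```

```bash
python3 dst.py
```

```text
t 52.85 TIP [ 0.5682 -0.0832  0.0954] q [ 0.47  0.41 -0.47  2.15  0.41  0.3   1.37] F [-0.7  0.7 -0.2] grip 0.0263
deck tip [ 4.5 71.5 16.8] Fdeck [-0.6  0.8  0.1]
```

Request:
send_rows(
  series=[
    [[0,-0.0005,0.002],[0,0,0]],
    [[0,0,0.0015],[0,0,0]],
    [[0,0,0.001],[0,0,0]],
    [[0,0,0],[0,0,0]],
  ],
)

```text
clock: 53.35
tcp_pos: [0.5806, -0.0818, 0.0587]
orientation: [1.922, 2.148, 0.382]
contact_force: [-4.1, 0.3, 7.1]
grip_width: 0.0268
```

```bash
python3 dst.py
```

```text
t 53.35 TIP [ 0.5689 -0.0831  0.0906] q [ 0.45  0.41 -0.45  2.15  0.42  0.29  1.36] F [-4.1  0.3  7.1] grip 0.0268
deck tip [ 3.6 71.5 12.1] Fdeck [-1.3  0.7  8. ]
```

Request:
send_rows(
  series=[
    [[0,0,0.001],[0,0,0]],
    [[0,0,0],[0,0,0]],
  ],
)

```text
clock: 53.6
tcp_pos: [0.5806, -0.0819, 0.0586]
orientation: [1.922, 2.147, 0.381]
contact_force: [-11.1, -0.1, 19.6]
grip_width: 0.026
```

```bash
python3 dst.py
```

```text
t 53.6 TIP [ 0.569  -0.0831  0.0905] q [ 0.45  0.41 -0.45  2.15  0.42  0.29  1.36] F [-11.1  -0.1  19.6] grip 0.026
deck tip [ 3.6 71.5 12. ] Fdeck [-3.6  1.2 22.2]
```

Request:
send_rows(
  series=[
    [[0,0,-0.0013],[0,0,0]],
    [[0,-0.002,0],[0,0,0]],
    [[0,-0.0015,0],[0,0,0]],
    [[0,0,0],[0,0,0]],
  ],
)

```text
clock: 54.1
tcp_pos: [0.578, -0.0819, 0.0578]
orientation: [1.921, 2.147, 0.384]
contact_force: [-0.3, -0.2, 5.0]
grip_width: 0.0266
```

```bash
python3 dst.py
```

```text
t 54.1 TIP [ 0.5663 -0.0833  0.0897] q [ 0.46  0.41 -0.45  2.16  0.42  0.28  1.36] F [-0.3 -0.2  5. ] grip 0.0266
deck tip [ 0.8 71.6 12.1] Fdeck [ 1.4 -0.1  4.8]
```

Request:
send_rows(
  series=[
    [[0,-0.0015,0],[0,0,0]],
    [[0,0,0],[0,0,0]],
  ],
)

```text
clock: 54.35
tcp_pos: [0.5767, -0.0821, 0.0573]
orientation: [1.921, 2.147, 0.384]
contact_force: [1.9, -0.2, 4.5]
grip_width: 0.0263
```

```bash
python3 dst.py
```

```text
t 54.35 TIP [ 0.565  -0.0834  0.0892] q [ 0.46  0.41 -0.45  2.16  0.42  0.28  1.36] F [ 1.9 -0.2  4.5] grip 0.0263
deck tip [-0.7 71.7 12.1] Fdeck [ 3.3 -0.4  3.6]
```

Request:
send_rows(
  series=[
    [[0,-0.0015,0],[0,0,0]],
    [[0,0,0],[0,0,0]],
  ],
)

```text
clock: 54.6
tcp_pos: [0.5766, -0.082, 0.0574]
orientation: [1.92, 2.146, 0.387]
contact_force: [5.7, -0.7, 3.5]
grip_width: 0.0266
```

```bash
python3 dst.py
```

```text
t 54.6 TIP [ 0.5648 -0.0834  0.0893] q [ 0.46  0.41 -0.45  2.16  0.42  0.28  1.36] F [ 5.7 -0.7  3.5] grip 0.0266
deck tip [-0.8 71.7 12.3] Fdeck [ 6.4 -1.3  1.4]
```

Home against the lip. Releasing and retreating.

Request:
send_rows(
  series=[
    [[0,0.001,0.0003],[0,0,0]],
    [[0,0,0],[0,0,0]],
  ],
)

```text
clock: 54.85
tcp_pos: [0.5767, -0.0821, 0.0573]
orientation: [1.921, 2.147, 0.385]
contact_force: [1.5, 0.7, 7.3]
grip_width: 0.0267
```

Request:
send_rows(
  series=[
    [[0,0,0],[0,0,0]],
    [[0,0,0],[0,0,0]],
    [[0,0,0],[0,0,0]],
    [[0,0,-0.015],[0,0,0]],
    [[0,0,-0.03],[0,0,0]],
    [[0,0,-0.05],[0,0,0]],
    [[0,0,-0.05],[0,0,0]],
    [[0,0,0],[0,0,0]],
    [[0,0,0],[0,0,0]],
  ],
  fingers=120,
)

```text
clock: 55.98
tcp_pos: [0.5252, -0.0883, 0.1919]
orientation: [1.923, 2.148, 0.382]
contact_force: [-1.1, 0.6, -0.1]
grip_width: 0.0454
```

```bash
python3 look.py i1;python3 - <<'E'
from plan import *
t=grab_frame('top');save(t,'i2')
E
```

```text
t 55.98 TIP [ 0.5136 -0.0896  0.2238] q [ 0.82  0.14 -0.77  2.13  0.07  0.56  1.71] F [-1.1  0.6 -0.1] grip 0.0454
rack module: deck rect ((-1.3443832397460938, -90.84081268310547), (41.81033706665039, 60.4133186340332), 88.22735595703125) area 131
rack module: deck rect ((-0.20656585693359375, -1.1102638244628906), (62.246795654296875, 45.4959602355957), 0.43423041701316833) area 151
rack module: deck rect ((-0.3291664123535156, 72.24656677246094), (44.99700927734375, 62.19984436035156), 89.89027404785156) area 167
```

View pics/i1t.png

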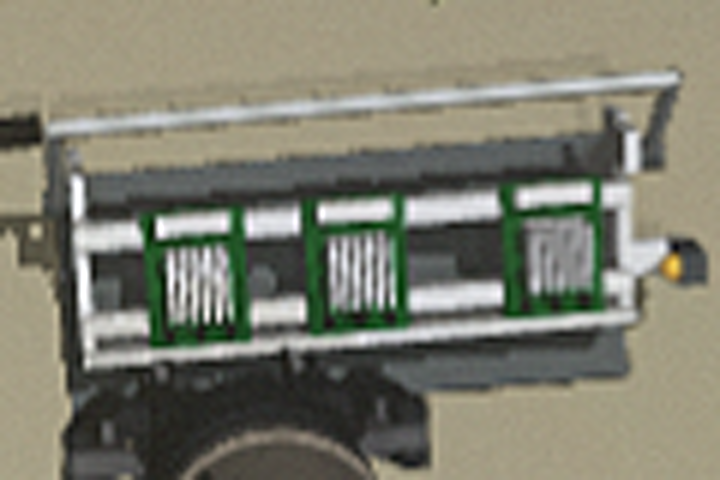

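View pics/i2.png

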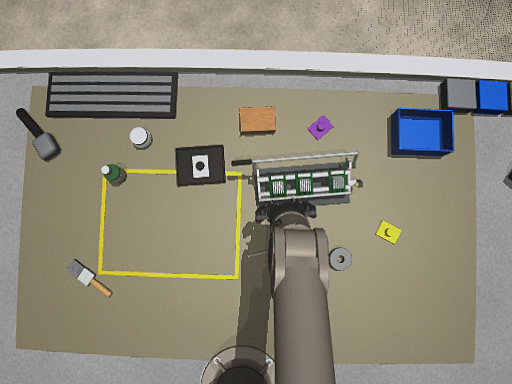

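All three modules are on the rails, at deck y of about 72, -1 and -91. The last one was knocked about 16 mm along the rails, but it is still home, square and in range. The blank is in the tray. Now locating the keeper handle.

Run:
```python
from plan import *
t=grab_frame('top')
q=t['frame'].max(2); m=np.zeros_like(q); m[153:172,228:256]=(q[153:172,228:256]<60)
n,l,s,c=cv2.connectedComponentsWithStats(m.astype(np.uint8)); 
i=1+np.argmax(s[1:,4]); uv=c[i]; print(s[i],uv)
for th in (2.2,2.3,2.4):
    p=dk(40-68*np.cos(th),163,10+68*np.sin(th)); print(th,p.round(4),proj(t,[p]))
th=2.4;h=dk(40-68*np.cos(th),163,10+68*np.sin(th))
st()
a=plan(h+[0,0,.07],down(DECK[2]))
s=grab_frame('scene');save(s,'j1',(150,160,310,280),5)
```

```text
[232 159  20   7  90] [241.2        162.16666667]
2.2 [0.6122 0.0137 0.1665] [[241.48000003 163.93621864]]
2.3 [0.6186 0.0144 0.1643] [[241.30875968 161.59741563]]
2.4 [0.6247 0.0151 0.1615] [[241.15453566 159.40672643]]
t 56.17 TIP [ 0.5137 -0.0886  0.2231] q [ 0.82  0.14 -0.77  2.13  0.06  0.56  1.71] F [-0.  -0.1  0.2] grip 0.0453
18 rows of [0.0087, 0.0012, 0.0003] [0.174, -0.176, 0.989] total turn deg [ 15.6 -15.9  89.1]
```

View pics/j1.png

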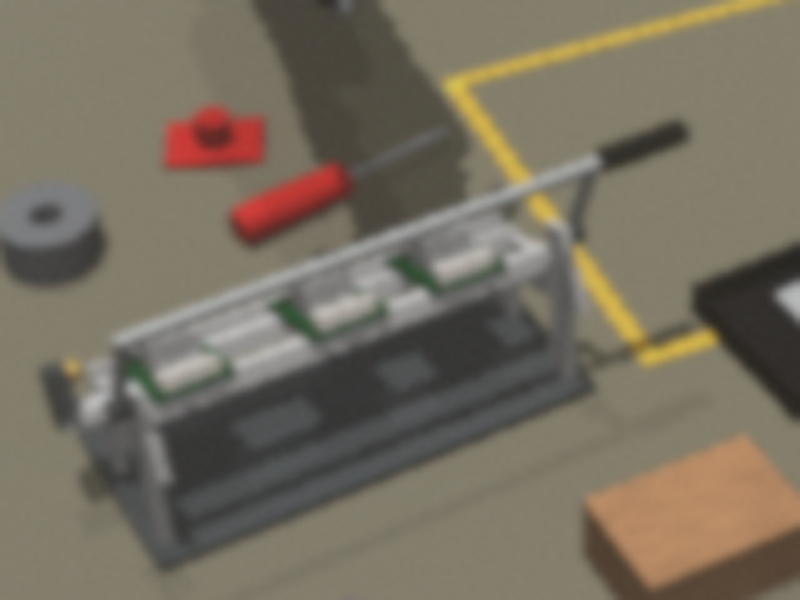

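Run:
```python
from plan import *
th=2.29;h=dk(40-68*np.cos(th),163,10+68*np.sin(th));print(h)
a=plan(h+[0,0,.08],down(DECK[2]))
```

```text
[0.61796935 0.01437338 0.16452746]
18 rows of [0.0085, 0.001, -0.0005] [0.174, -0.176, 0.99] total turn deg [ 15.7 -15.9  89.1]
```

Request:
send_rows(
  series=[
    [[0.0085,0.001,-0.0005],[0.174,-0.176,0.99]],
    [[0.0085,0.001,-0.0005],[0.174,-0.176,0.99]],
    [[0.0085,0.001,-0.0005],[0.174,-0.176,0.99]],
    [[0.0085,0.001,-0.0005],[0.174,-0.176,0.99]],
    [[0.0085,0.001,-0.0005],[0.174,-0.176,0.99]],
    [[0.0085,0.001,-0.0005],[0.174,-0.176,0.99]],
    [[0.0085,0.001,-0.0005],[0.174,-0.176,0.99]],
    [[0.0085,0.001,-0.0005],[0.174,-0.176,0.99]],
    [[0.0085,0.001,-0.0005],[0.174,-0.176,0.99]],
    [[0.0085,0.001,-0.0005],[0.174,-0.176,0.99]],
    [[0.0085,0.001,-0.0005],[0.174,-0.176,0.99]],
    [[0.0085,0.001,-0.0005],[0.174,-0.176,0.99]],
    [[0.0085,0.001,-0.0005],[0.174,-0.176,0.99]],
    [[0.0085,0.001,-0.0005],[0.174,-0.176,0.99]],
    [[0.0085,0.001,-0.0005],[0.174,-0.176,0.99]],
    [[0.0085,0.001,-0.0005],[0.174,-0.176,0.99]],
    [[0.0085,0.001,-0.0005],[0.174,-0.176,0.99]],
    [[0.0085,0.001,-0.0005],[0.174,-0.176,0.99]],
    [[0,0,0],[0,0,0]],
    [[0,0,0],[0,0,0]],
  ],
)

```text
clock: 58.72
tcp_pos: [0.6174, 0.0141, 0.2114]
orientation: [3.136, 0.174, 0.002]
contact_force: [0.1, 0.0, 0.3]
grip_width: 0.0451
```

Run:
```python
from plan import *
th=2.29;h=dk(40-68*np.cos(th),163,10+68*np.sin(th))
st(); a=plan(h+[0,0,-.016],down(DECK[2]))
s=grab_frame('scene');save(s,'j2',(190,90,320,220),5)
```

```text
t 58.73 TIP [0.6174 0.0142 0.2454] q [ 0.25  0.41 -0.5   1.66  0.22  1.12 -0.2 ] F [0.1 0.  0.3] grip 0.0451
3 rows of [0.0002, -0.0001, 0.0323] [0.004, -0.004, 0.003] total turn deg [ 0.1 -0.1  0. ]
```

View pics/j2.png

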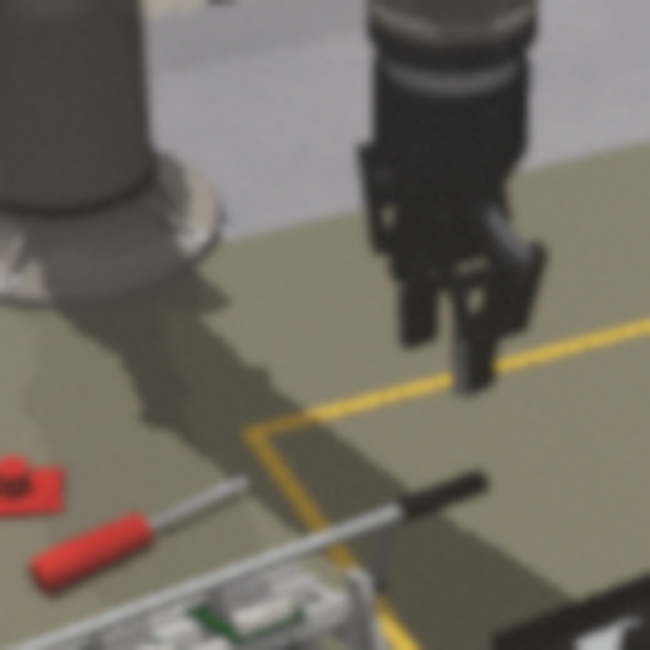

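The open jaws are above the handle (crop (440,495)). Descend and pinch.

Request:
send_rows(
  series=[
    [[0,0,0.035],[0,0,0]],
    [[0,0,0.035],[0,0,0]],
    [[0,0,0.02],[0,0,0]],
    [[0,0,0.007],[0,0,0]],
    [[0,0,0],[0,0,0]],
  ],
)

```text
clock: 59.4
tcp_pos: [0.6184, 0.0139, 0.1156]
orientation: [3.136, 0.171, 0.004]
contact_force: [0.3, -0.1, 0.6]
grip_width: 0.0449
```

Request:
send_rows(
  series=[
    [[0,0,0],[0,0,0]],
    [[0,0,0],[0,0,0]],
    [[0,0,0],[0,0,0]],
    [[0,0,0],[0,0,0]],
    [[0,0,0],[0,0,0]],
  ],
  fingers=255,
  grip_force=30,
)

```text
clock: 60.02
tcp_pos: [0.6191, 0.0139, 0.116]
orientation: [3.136, 0.171, 0.007]
contact_force: [0.8, -0.2, 5.5]
grip_width: 0.0129
```

Run:
```python
from plan import *
st(); p,Rc,o=cur(); Rc=down(DECK[2])
th0=2.29
pr=None
for th in np.r_[np.linspace(th0,0.3,18),.2,.1,0,-.04]:
    q=dk(40-68*np.cos(th),163,10+68*np.sin(th))
    if pr is not None: print(round(th,2),(Rc.T@(q-pr)).round(4).tolist(),(q-[0,0,.018]).round(4))
    pr=q
```

```text
t 60.02 TIP [0.619  0.0139 0.15  ] q [ 0.23  0.51 -0.47  1.75  0.28  0.94 -0.25] F [ 0.8 -0.2  5.5] grip 0.0129
2.17 [-0.0076, -0.0, -0.0024] [0.6104 0.0135 0.149 ]
2.06 [-0.0078, 0.0, -0.0015] [0.6027 0.0127 0.1505]
1.94 [-0.0079, 0.0, -0.0006] [0.5948 0.0118 0.1511]
1.82 [-0.0079, 0.0, 0.0003] [0.5869 0.0109 0.1508]
1.7 [-0.0079, -0.0, 0.0012] [0.5791 0.0101 0.1495]
1.59 [-0.0077, -0.0, 0.0022] [0.5715 0.0092 0.1474]
1.47 [-0.0074, 0.0, 0.003] [0.5642 0.0084 0.1443]
1.35 [-0.0069, 0.0, 0.0039] [0.5573 0.0076 0.1405]
1.24 [-0.0064, 0.0, 0.0047] [0.5509 0.0069 0.1358]
1.12 [-0.0059, -0.0, 0.0054] [0.545  0.0063 0.1304]
1.0 [-0.0052, 0.0, 0.006] [0.5399 0.0057 0.1244]
0.89 [-0.0045, 0.0, 0.0066] [0.5354 0.0052 0.1178]
0.77 [-0.0037, -0.0, 0.0071] [0.5318 0.0048 0.1107]
0.65 [-0.0028, -0.0, 0.0074] [0.529  0.0045 0.1033]
0.53 [-0.0019, 0.0, 0.0077] [0.5271 0.0043 0.0956]
0.42 [-0.001, 0.0, 0.0079] [0.5261 0.0042 0.0877]
0.3 [-0.0001, -0.0, 0.008] [0.5261 0.0042 0.0797]
0.2 [0.0007, 0.0, 0.0068] [0.5268 0.0043 0.0729]
0.1 [0.0014, -0.0, 0.0067] [0.5281 0.0044 0.0663]
0.0 [0.002, -0.0, 0.0065] [0.5301 0.0046 0.0598]
-0.04 [0.001, 0.0, 0.0025] [0.5311 0.0047 0.0573]
```

Request:
send_rows(
  series=[
    [[-0.0076,0,-0.0024],[0,0,0]],
    [[-0.0078,0,-0.0015],[0,0,0]],
    [[-0.0079,0,-0.0006],[0,0,0]],
    [[-0.0079,0,0.0003],[0,0,0]],
    [[-0.0079,0,0.0012],[0,0,0]],
    [[-0.0077,0,0.0022],[0,0,0]],
    [[-0.0074,0,0.003],[0,0,0]],
    [[-0.0069,0,0.0039],[0,0,0]],
    [[-0.0064,0,0.0047],[0,0,0]],
    [[0,0,0],[0,0,0]],
  ],
)

```text
clock: 61.28
tcp_pos: [0.5492, 0.0061, 0.1031]
orientation: [3.136, 0.171, -0.002]
contact_force: [1.9, 0.0, -0.2]
grip_width: 0.0129
```

Request:
send_rows(
  series=[
    [[-0.0059,0,0.0054],[0,0,0]],
    [[-0.0052,0,0.006],[0,0,0]],
    [[-0.0045,0,0.0066],[0,0,0]],
    [[-0.0037,0,0.0071],[0,0,0]],
    [[-0.0028,0,0.0074],[0,0,0]],
    [[-0.0019,0,0.0077],[0,0,0]],
    [[-0.001,0,0.0079],[0,0,0]],
    [[0,0,0.008],[0,0,0]],
    [[0,0,0],[0,0,0]],
  ],
)

```text
clock: 62.4
tcp_pos: [0.5267, 0.0037, 0.0473]
orientation: [3.136, 0.171, 0.004]
contact_force: [6.3, 0.6, -0.4]
grip_width: 0.0126
```

```bash
python3 look.py l1
python3 - <<'E'
from plan import *
plan([.5301,.0046,.0598],down(DECK[2]))
E
```

```text
t 62.4 TIP [0.5267 0.0037 0.0813] q [ 0.25  0.48 -0.46  2.01  0.31  0.72 -0.3 ] F [ 6.3  0.6 -0.4] grip 0.0126
rack module: deck rect ((1.4272499084472656, -90.94729614257812), (41.76301956176758, 54.87063217163086), 88.2211685180664) area 100
rack module: deck rect ((2.171182632446289, -0.9192237854003906), (45.85771942138672, 56.16100311279297), 89.65631866455078) area 125
rack module: deck rect ((2.2977733612060547, 72.05269622802734), (56.53977584838867, 44.95730209350586), 0.4590725004673004) area 133
1 rows of [0.0034, -0.0005, 0.0217] [0.006, -0.029, -0.018] total turn deg [ 0.  -0.1 -0.1]
```

View pics/l1s.png

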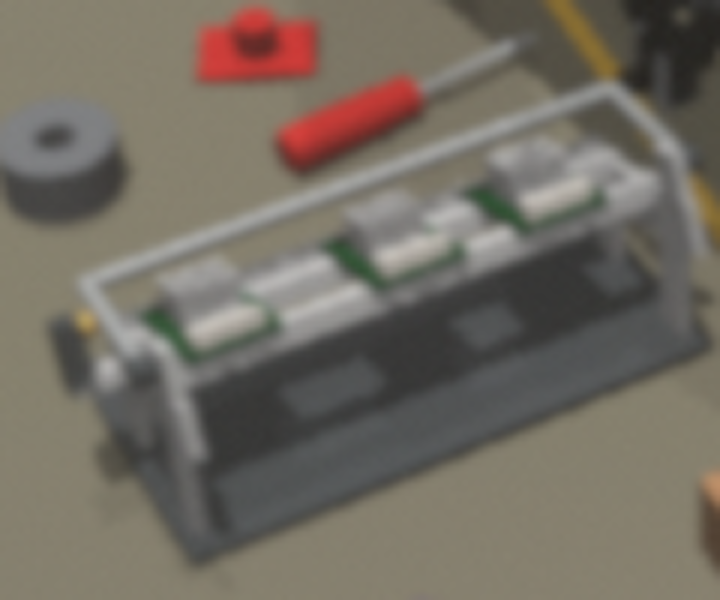

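The bar is at about 0.3 rad above the low edges, clear of the sinks. Pushing it through the detent.

Request:
send_rows(
  series=[
    [[0.0007,0,0.0068],[0,0,0]],
    [[0.0014,0,0.0067],[0,0,0]],
    [[0.002,0,0.0075],[0,0,0]],
    [[0,0,0.002],[0,0,0]],
    [[0,0,0],[0,0,0]],
    [[0,0,0],[0,0,0]],
  ],
)

```text
clock: 63.25
tcp_pos: [0.5309, 0.0041, 0.026]
orientation: [3.135, 0.171, 0.004]
contact_force: [0.8, 0.0, 17.5]
grip_width: 0.0128
```

```bash
python3 dst.py
```

```text
t 63.25 TIP [0.5308 0.0042 0.06  ] q [ 0.23  0.51 -0.44  2.01  0.34  0.68 -0.32] F [ 0.8  0.  17.5] grip 0.0128
deck tip [-33.5 162.5  -6.9] Fdeck [ 6.7 -0.1 16.2]
```

The stop is reached at the same pose as the first shut grip (force 17.5 N). Ease off, release and retreat.

Request:
send_rows(
  series=[
    [[0,0,-0.001],[0,0,0]],
    [[0,0,0],[0,0,0]],
  ],
)

```text
clock: 63.5
tcp_pos: [0.5308, 0.0041, 0.0262]
orientation: [3.136, 0.171, 0.004]
contact_force: [2.6, 0.2, 9.7]
grip_width: 0.0129
```

Request:
send_rows(
  series=[
    [[0,0,0],[0,0,0]],
    [[0,0,0],[0,0,0]],
    [[0,0,0],[0,0,0]],
    [[0,0,0],[0,0,0]],
    [[0,0,-0.02],[0,0,0]],
    [[0,0,-0.04],[0,0,0]],
    [[0,0,-0.05],[0,0,0]],
    [[0,-0.03,-0.04],[0,0,0]],
    [[-0.03,-0.05,-0.02],[0,0,0]],
    [[-0.03,-0.05,-0.02],[0,0,0]],
    [[0,0,0],[0,0,0]],
    [[0,0,0],[0,0,0]],
  ],
  fingers=100,
)

```text
clock: 65.0
tcp_pos: [0.4564, 0.1263, 0.2157]
orientation: [3.135, 0.171, 0.004]
contact_force: [0.4, -0.1, -0.3]
grip_width: 0.0519
```

```bash
python3 look.py m1
python3 - <<'E'
from plan import *
t=grab_frame('top');save(t,'m2');s=grab_frame('scene');save(s,'m3')
print('shut corners', proj(t,[dk(-28,134,10),dk(-28,-134,10),dk(-28,163,10)]),proj(s,[dk(-28,134,10),dk(-28,-134,10),dk(-28,163,10)]))
save(s,'m4',(150,170,290,280),5.7)
E
```

```text
t 65.0 TIP [0.4563 0.1263 0.2497] q [ 0.16  0.17 -0.62  1.97  0.12  1.03 -0.41] F [ 0.4 -0.1 -0.3] grip 0.0519
rack module: deck rect ((2.7736072540283203, -90.99949645996094), (41.739479064941406, 52.178226470947266), 88.21807098388672) area 85
rack module: deck rect ((3.6531333923339844, -1.3495101928710938), (44.158226013183594, 54.87197494506836), 87.24130249023438) area 102
rack module: deck rect ((2.739948272705078, 72.68780517578125), (43.771671295166016, 52.94944763183594), 86.3969955444336) area 120
shut corners [[255.55258764 197.88946263]
 [352.74162976 189.7966581 ]
 [244.97638831 198.76731991]] [[253.13045243 199.95277877]
 [166.35320747 232.62133744]
 [261.74935722 196.70513919]]
```

View pics/m1t.png

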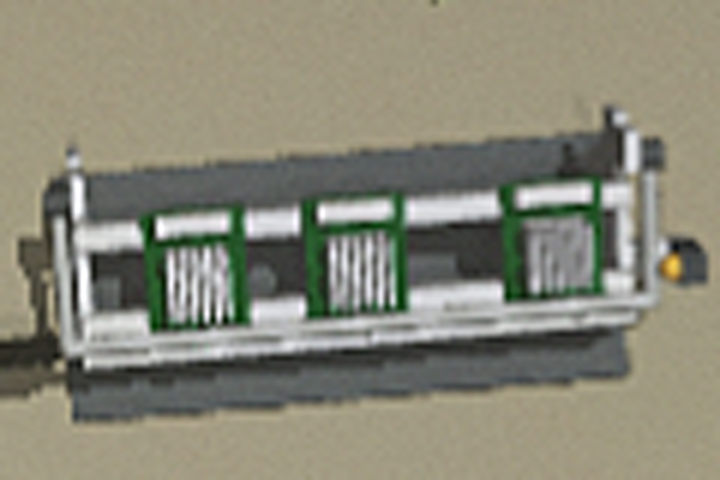

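View pics/m4.png

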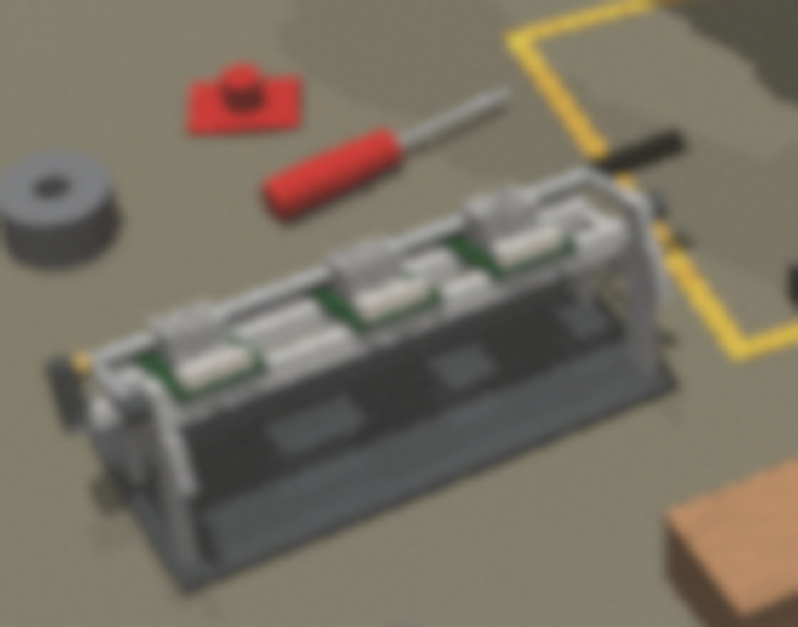

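View pics/m2.png

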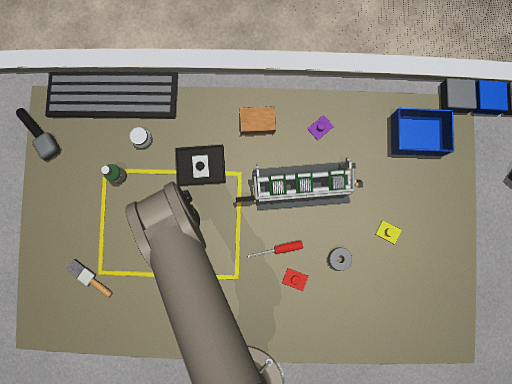

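Run:
```python
import cv2,numpy as np
for a,b,(y0,y1,x0,x1) in (('top0','m2',(192,212,230,252)),('scene0','m3',(188,204,255,275)),('scene0','m3',(225,240,160,175))):
    A=cv2.imread(f'pics/{a}.png')[y0:y1,x0:x1].astype(np.float32).mean(2);B=cv2.imread(f'pics/{b}.png')[y0:y1,x0:x1].astype(np.float32).mean(2)
    print(a,cv2.phaseCorrelate(A,B),abs(A-B).mean())
    for I in (A,B):
        ys,xs=np.nonzero(I<50); print(xs.mean()+x0 if len(xs) else None,ys.mean()+y0 if len(ys) else None,len(xs))
```

```text
top0 ((0.14534568753087385, -0.10242351468535738), 0.9560537541906039) 4.011364
243.4237288135593 198.71186440677965 59
243.3709677419355 198.70967741935485 62
scene0 ((-0.1284051530140431, -0.20484957417338734), 0.7085459992289543) 11.047916
262.5 196.7 10
262.75 196.625 16
scene0 ((0.1448702571345315, 0.6525003183449494), 0.9654643154144287) 3.1377778
None None 0
None None 0
```

The handle is back within about 0.1 px (about 0.3 mm) of its starting shut position. Everything is in place, and the arm is clear.

```bash
python3 -c "
from bench import r
print(r.hand_in())"
```

```text
the job is handed in; nothing more can be done
None
```

The job is handed in at about 65 s of the 210 s allowed; no verdict is reported. I swung the keeper back to about 2.3 rad, laid the steel blank in the tray, and laid all three modules on the rails. I pressed each module against the low lip until it stopped, then swung the keeper shut through its detent.

**Last checks**
- **Modules:** before the keeper was shut they measured deck x about -0.2 to -1.3 mm and y about 72, -1 and -91 mm, square within 2°, connectors uphill. After shutting, the bar hides their low edges, so the fit came out up to about 4° off square there. In the pictures they look unchanged.
- **Keeper:** the handle is within about 0.1 px of where it stood shut at the start. One scene crop at the far end of the bar showed a 0.65 px shift, which I put down to image noise.
- **Blank and bystanders:** the blank lies flat in the tray. The bystanders look unmoved in the overview, though I did not measure them.

**What went differently**
- **Fingertip offset:** the real fingertips end 34 mm short of the reported TCP. My first grip on the keeper handle therefore missed, without touching anything. I measured the offset by touching the bench, and the pictures agreed.
- **Module knocked:** the first module laid was knocked about 16 mm along the rails. It stayed home, square and in range, so I left it there.

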